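# Hang the second shelf bracket

## Robot

A 6-joint arm with a two-finger parallel gripper is mounted at the origin on the work surface. World frame = base frame: x ahead of the robot, y to its left, z up, the work surface at z = 0. Lengths are in m, angles in rad, forces in N, time in s.
With the tool pointing down it reaches from about 0.325 to 0.85 m from the base axis. Payload 15.5 kg.
Tool frame: the origin (TCP) lies on the mounting face of the last link; the fingertips stand 191 mm ahead of it and the grasp point (between the pads) lies 172 mm ahead of it; z points along the fingers, y is the direction in which the jaws open and shut (so a half turn about z gives the same grasp; the last joint's range is limited). The gripper opens to 91 mm and grips with 3 to 60 N. Pads are 32 mm wide; open, the fingers measure 118 mm over their backs; the gripper's body (76 mm by 178 mm) begins 60 mm behind the grasp point.
Start: joints at [-1.21, 0.494, 1.345, -0, 1.302, -0.096], TCP at [0.276, -0.561, 0.405] pointing down, gripper open.
Joint ranges: [-2.91, 2.91], [-0.82, 2.16], [0.22, 2.67], [-1.22, 4.37], [0.12, 2.79], [-3.08, 3.08]. Speed limits (rad/s): [1.89, 1.89, 2.57, 3.01, 3.01, 3.01].

## Interface

Orientations are given as a rotation vector (axis times angle).
In Python, from station import * gives the robot as it stands.
- The arm moves only by the tool send_rows, never from a script. Its argument "motion" is a list of rows, each a list of 7 numbers: the shift along the tool's x, y, z in units of 50 mm (1.0 is 50 mm), then the turn, a rotation vector about the tool's x, y, z in units of 6 degrees (1.0 is 6 degrees), then the closure, from 0 (fully open) to 1 (shut). In form: [[tx, ty, tz, rx, ry, rz, grip], ...]. A call has exactly 5 rows; each row is the pose to reach, as a shift and turn from the pose measured when the call began, along the tool's axes at that moment; what a row does not reach only later rows make up. A row lasts 1/8 s, in which the tool goes at most 62.5 mm and 10.7 degrees, less where a joint would pass 70% of its speed; a pose out of reach is approached as far as the arm can. A call with a gripper value outside its range is refused whole. The fingers move at their own pace and stop on an object; "grip_force" is the grip in N (left out, the last holds). Time passes only in rows, so rows that repeat a pose let the fingers close, or fill a call up. It gives the time, the measured TCP pose, the force and the opening at its end, in the units of the state.
- observe(): the state, without advancing time (a new reading comes with each control period).
- get_image(name): name is "scene" or "top" or "wrist"; returns the picture (420x560x3 uint8, red, green, blue); there is no depth.
- calibration(name): a dict with "fx", "fy", "cx", "cy" (pixels), "R" (3x3) and "t" (3): a world point X has camera coordinates R X + t. Camera axes: x right, y down, z forward; pixel columns grow to the right and rows downward; lengths in m; the calibration is good to about 2 mm. A picture is of the moment at which its call begins: read the wrist's pose just before it. calibration takes no time and is no camera call; for the wrist camera it gives the pose at the moment of the call.
- job_done(): hands the job in, once; it reports no verdict.
The state is a dict: "t": time; "joint_pos": joint angles; "dq": joint speeds; "joint_efforts": joint torques, N m; "tcp_pos": TCP position; "tcp_rot": TCP orientation; "ft_force": force on the tool from outside, world axes, zero at the start; "torque": the same for the moment, N m; "finger_gap": finger opening in m.
Only numpy, scipy, OpenCV 4.12 (cv2) and the standard library are available. Lean on these libraries where they do the work, as an engineer would, in place of code of your own. Each camera call takes 0.05 s, during which the arm holds its last target.

## Task

The bare slotted upright in the little shelving frame needs its shelf bracket: pick up the loose bracket, hook both of its claws into the upright at the same height as the bracket already hanging on the other upright, and let go of it. It will stop part-way on the spring catch inside the upright, so then press down on the back of its top edge, close to the upright, with the fingers closed, until it drops home and the catch snaps shut. Do not force it, and leave everything else on the bench where it is.

Things in the scene. Friction and masses are not known exactly. Their poses are not given: they have to be found in the camera images.
- bracket_center (a point): The loose shelf bracket: grey steel, 0.36 kg, standing on its foot. Mid-plate point, 65 mm above the underside. x points to the back (claw side), y across, z up. Plate 10 mm thick, 130 mm high, top level from x -40 to +65 (the back plane), sloping to the nose at x -115 (50 mm high). Foot flange 40 mm wide, heel flange 28. Grip from above across the plate; centre of mass at x -12.
- bracket_claw_low (a point): Lower claw of the loose bracket, where its shank leaves the back plane, on the shank's lower side: 65 mm behind bracket_center (+x) and 47 mm below it. Claw 8 mm wide (y), sticks out 13 mm; shank 10 mm high; its lip turns down 14.5 mm below the shank, with a 5.5 mm gap to the back plane.
- bracket_claw_high (a point): The same point of the upper claw, of the same shape, 90 mm above the lower one.
- bracket_heel (a point): Top rear corner of the loose bracket: 65 mm behind bracket_center (+x) and 65 mm above it, on the level top edge. Press straight down on the top edge 15 to 30 mm in front of this point; farther out the claws may bind.
- post_row (a point): Point on the bare upright's front face, mid-width, at the height of the bracket's underside when home: bracket_center then lies 65 mm in front (-x) and 65 mm above, axes parallel. x points into the upright, y across, z up. Upright: plain steel channel 44 mm wide, 50 mm deep, open at the rear, front sheet 4 mm thick; its top end is 220 mm above this point.
- post_slot_low (a point): Middle of the bottom edge of the slot for the lower claw, on the bare upright's face, 18 mm above post_row; the shank rests on it when home. Slots are 12 mm wide, 33 mm high, one every 45 mm. With the bracket held level 14.5 to 23 mm (best 18.5) above home, both claws go straight in, until its back meets the face; then lower it.
- post_slot_high (a point): The same point of the slot for the upper claw, 90 mm higher (one unused slot lies between).
- catch (a joint): Spring catch in the bare upright, behind the sheet below the lower slot: 0 m standing out, pushed back up to 0.003 while the claw's toe passes, near 0 again once snapped over it. It stops the lowered bracket 6 to 10 mm above home, where it hangs when let go; 8 to 25 N downward on the heel then drives it home.
- neighbour_center (a point): The same point of the like bracket that already hangs, fixed, on the other upright of the frame, 220 mm beside the bare one; same axes.
- frame: The frame that carries both uprights: a steel plinth 100 x 340 mm on the bench and two rear rails; origin midway between the uprights, in the plane of their front faces; x points away from the front, y along the plinth. It does not move.
- bookend: L-shaped plain steel bookend without claws, foot 110 x 120 mm, upright leaf 150 mm high; origin under the middle of its foot. Bystander.
- mallet: Rubber mallet lying on the bench, about 270 mm long, head 90 mm wide and 56 mm high, lying along its x axis with the head at +110 mm; origin on the bench. Bystander.
- tape_roll: Roll of brown packing tape lying flat, 100 mm across, 48 mm high; origin at the centre of its underside. Bystander.
- carton: Small closed carton 130 x 100 x 80 mm; origin at the centre of its underside. Bystander.
- pen_pot: Black pen pot 76 mm across, 95 mm high, with pens to 150 mm; origin at the centre of its underside. Bystander.
- clip_tray: Grey open tray 100 x 150 x 40 mm; origin at the centre of its underside. Bystander.
- stapler: Stapler 140 x 36 x 43 mm; origin at the centre of its underside. Bystander.

How it is judged:
By the outcome, as a careful person would: the job done as asked, in the order asked, and still so for the second after the job is handed in, with the robot touching nothing.
It also fails if it takes over 64 s, if anything falls off the work surface, if the arm or the gripper's body presses on something with over 40 N, if the wrist force passes 120 N, or if a joint passes its speed limit or range.

## Working session

There is one attempt and no reset: what is moved stays moved. The work goes in short steps, Python scripts to look and compute and a tool call to move; the robot and the scene stay as the last step left them, time stands still between calls to the robot, and variables do not carry over. Pictures are saved under pics/ and viewed, and the job is handed in when it is done.

Besides the shell and the picture viewer there is one more tool, called after "Call:" in YAML: its name, and indented under it one key for each argument. send_rows: Moves the arm, as the interface text tells. Its arguments: {"type":"object","properties":{"motion":{"type":"array","items":{"type":"array","items":{"type":"number"}}},"grip_force":{"type":"number"}},"required":["motion"]}

```bash
mkdir -p pics; ls; python3 - <<'E'
from station import *
import cv2
s=observe();print(s)
for n in ["scene","top","wrist"]:
    c=calibration(n);print(n,c)
    cv2.imwrite(f"pics/{n}0.png",get_image(n)[:,:,::-1])
E
```

```text
pics
{'t': 0.0, 'joint_pos': array([-1.20951015e+00,  4.94199420e-01,  1.34612710e+00, -2.09291179e-05,
        1.30248889e+00, -9.54869704e-02]), 'dq': array([-0.00041313, -0.00171238, -0.0006929 , -0.00084643,  0.00028187,
        0.0003285 ]), 'joint_efforts': array([-8.37602656e-04, -8.78821993e+01, -3.81855869e+01,  7.05590635e-02,
        5.32968307e-02, -6.21695813e-05]), 'tcp_pos': array([ 0.27561523, -0.56078676,  0.40412939]), 'tcp_rot': array([-3.05883488e+00, -7.11011034e-01,  2.85813755e-04]), 'ft_force': array([ 0.90036116, -0.27963165, -1.76932719]), 'torque': array([-0.02886517, -0.0262971 ,  0.01853554]), 'finger_gap': 0.09140288231301504}
scene {'fx': 441.2669169500538, 'fy': 441.2669169500538, 'cx': 287.04382540895745, 'cy': 218.0717255190467, 'R': array([[ 0.15265744,  0.98826976,  0.00431142],
       [ 0.65781379, -0.09835442, -0.74673116],
       [-0.73754778,  0.11683018, -0.66511201]]), 't': array([-0.10450697, -0.21646135,  1.85175311])}
top {'fx': 394.5590233348639, 'fy': 394.5590233348639, 'cx': 291.0971823334176, 'cy': 210.38602602134577, 'R': array([[-0.00751466, -0.9999469 , -0.00705115],
       [-0.99795829,  0.00794659, -0.06337271],
       [ 0.06342537,  0.00656053, -0.99796502]]), 't': array([0.02515482, 0.49804782, 1.38779729])}
wrist {'fx': 373.5599980400223, 'fy': 373.5599980400223, 'cx': 279.57765516584334, 'cy': 202.59727780312824, 'R': array([[ 0.44120712, -0.89740404, -0.00150861],
       [-0.87125365, -0.42875199,  0.23893265],
       [-0.21506595, -0.1041044 , -0.97103497]]), 't': array([-0.62451835, -0.02652991,  0.3895987 ])}
```

View pics/scene0.png

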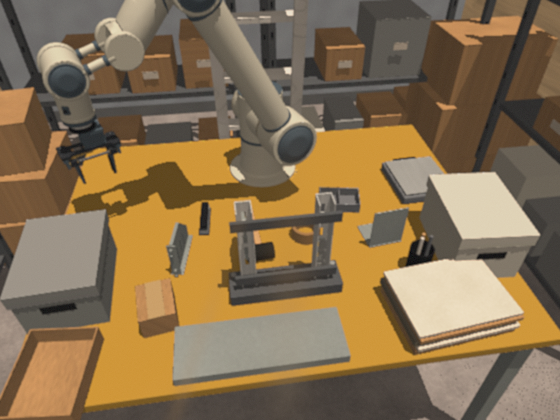

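View pics/top0.png

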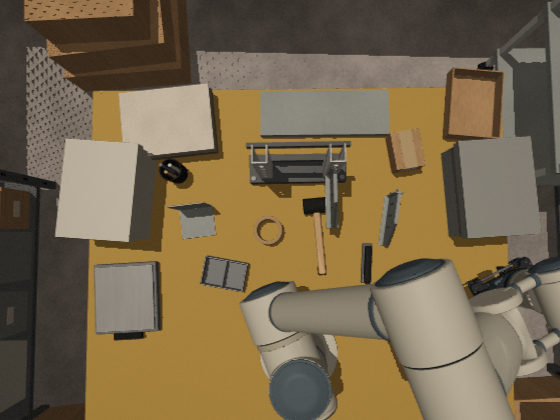

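View pics/wrist0.png

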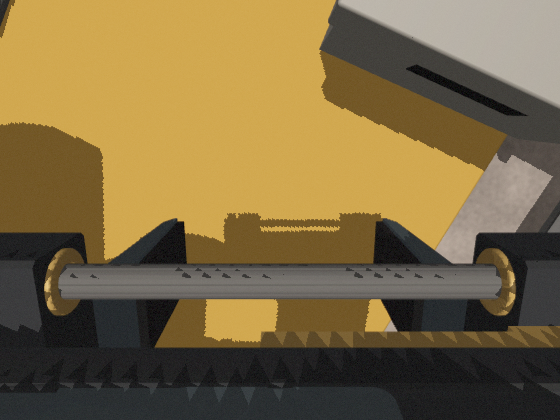

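The scene shows the frame in the middle. The neighbour bracket hangs on the right upright in the top view (about 333,200), the bare upright is on the left (about 259,165), and the loose bracket stands at about (390,218). I'll enlarge these areas.

```bash
python3 - <<'E'
import cv2
a=cv2.imread("pics/top0.png")
cv2.imwrite("pics/t1.png",cv2.resize(a[130:260,235:415],None,fx=4.4,fy=4.4,interpolation=cv2.INTER_CUBIC))
a=cv2.imread("pics/scene0.png")
cv2.imwrite("pics/s1.png",cv2.resize(a[180:310,155:355],None,fx=4,fy=4,interpolation=cv2.INTER_CUBIC))
E
```

```text
(no output)
```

View pics/t1.png

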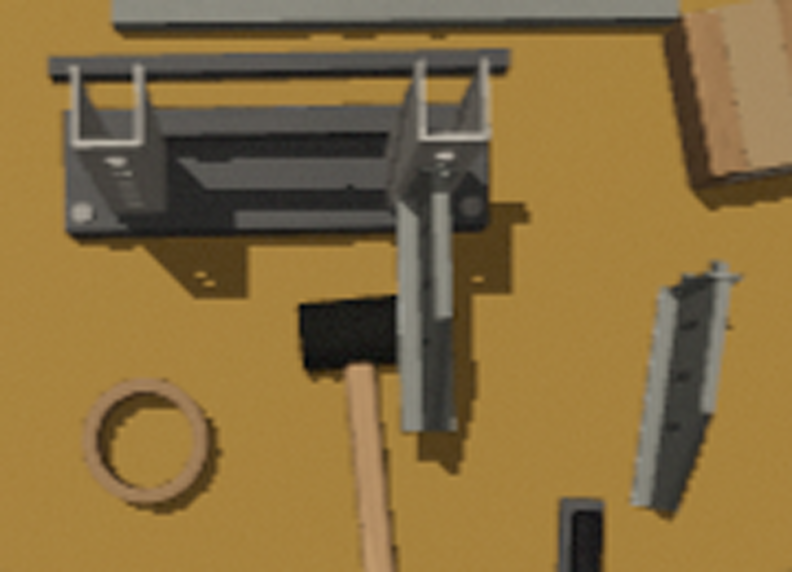

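View pics/s1.png

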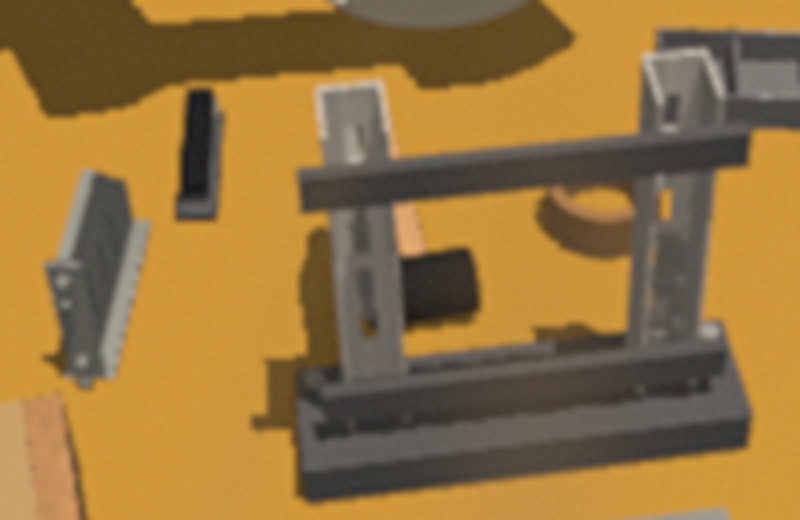

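```bash
cat > h.py <<'E'
import numpy as np, cv2
from scipy.spatial.transform import Rotation as Rn
from station import *
def ray(c,u,v):
    R=np.array(c['R']);t=np.array(c['t'])
    d=R.T@np.array([(u-c['cx'])/c['fx'],(v-c['cy'])/c['fy'],1.]); return -R.T@t,d/np.linalg.norm(d)
def onz(c,u,v,z):
    o,d=ray(c,u,v); return o+d*(z-o[2])/d[2]
def tri(*cs):
    A=np.zeros((3,3));b=np.zeros(3);L=[]
    for c,u,v in cs:
        o,d=ray(c,u,v);P=np.eye(3)-np.outer(d,d);A+=P;b+=P@o;L.append((o,P))
    X=np.linalg.solve(A,b); return X,[np.linalg.norm(P@(X-o)) for o,P in L]
def proj(c,X):
    q=np.array(c['R'])@np.array(X)+np.array(c['t']); return c['fx']*q[0]/q[2]+c['cx'],c['fy']*q[1]/q[2]+c['cy']
E
python3 - <<'E'
from h import *
np.set_printoptions(precision=4,suppress=True)
T=calibration('top');S=calibration('scene')
tp=lambda x,y:(T,235+x/4.4-.4,130+y/4.4-.4)
sp=lambda x,y:(S,155+x/4-.4,180+y/4-.4)
W=calibration('wrist');print('wristcam',-np.array(W['R']).T@W['t'])
# bare front corners (y+ , y-)
print('bare yplus',tri(tp(72,147),sp(717,50+45)) )
# rear corners
for n,a,b in [('bare rear+',(74,66),(722,100)),('nb front-',(489,138),(318,88)),('nb front+',(418,138),(382,84)),('bare front-',(147,145),(644,57)),('bare front+',(74,147),(712,48)),('nb rear -',(489,60),(322,133))]:
    print(n,tri(tp(*a),sp(*b)))
print('loose heel',tri(tp(722,268),sp(62,268)))
for p in [(725,280),(708,412)]: print('top edge z.13',onz(*tp(*p),.13))
print('foot', onz(*tp(640,503),0.0),onz(*tp(665,290),0.0))
E
```

```text
wristcam [ 0.3362 -0.5313  0.3838]
bare yplus (array([0.619 , 0.1368, 0.2915]), [np.float64(0.002698252900955265), np.float64(0.0026982529009551568)])
bare rear+ (array([0.6642, 0.1293, 0.3256]), [np.float64(0.0002578916546708127), np.float64(0.00025789165467079625)])
nb front- (array([ 0.6152, -0.133 ,  0.3278]), [np.float64(0.0009233912552418748), np.float64(0.0009233912552417773)])
nb front+ (array([ 0.6157, -0.0895,  0.3264]), [np.float64(0.00036609884101380285), np.float64(0.00036609884101382437)])
bare front- (array([0.6132, 0.0852, 0.3265]), [np.float64(0.002485084842857894), np.float64(0.0024850848428579512)])
bare front+ (array([0.6122, 0.1318, 0.3279]), [np.float64(0.002969151288540459), np.float64(0.0029691512885403836)])
nb rear - (array([ 0.6644, -0.1334,  0.3309]), [np.float64(0.0009344500321880051), np.float64(0.0009344500321879626)])
loose heel (array([ 0.5536, -0.3335,  0.1274]), [np.float64(0.000749918139829457), np.float64(0.0007499181398294539)])
top edge z.13 [ 0.5444 -0.334   0.13  ]
top edge z.13 [ 0.4464 -0.319   0.13  ]
foot [ 0.3767 -0.2955  0.    ] [ 0.5502 -0.3197  0.    ]
```

```bash
cat >> h.py <<'E'
np.set_printoptions(precision=4,suppress=True)
def target(p,yaw,pitch=0.,extra=0.,tip=0.172):
    """p: world point to be reached by tool point 'tip' ahead of TCP; yaw: heading of tool x axis (deg); pitch: leaning top back (-heading)"""
    c,s=np.cos(np.radians(yaw)),np.sin(np.radians(yaw))
    x=np.array([c,s,0.]);z=np.array([0,0,-1.]);y=np.cross(z,x)
    R=np.column_stack([x,y,z])
    ax=np.array([-s,c,0])
    R=Rn.from_rotvec(-ax*np.radians(pitch)).as_matrix()@R
    R=R@Rn.from_rotvec([0,0,np.radians(extra)]).as_matrix()
    return np.array(p)-tip*R[:,2],R
def rows(tp,TR,s=None):
    s=s or observe();R=Rn.from_rotvec(s['tcp_rot']).as_matrix()
    d=R.T@(tp-s['tcp_pos'])/.05; r=Rn.from_matrix(R.T@TR).as_rotvec()/np.radians(6)
    print('row',np.round(d,3),np.round(r,3),'dist mm',50*np.linalg.norm(d),'deg',6*np.linalg.norm(r))
def grasp():
    s=observe();R=Rn.from_rotvec(s['tcp_rot']).as_matrix();return s['tcp_pos']+R[:,2]*.172,R
E
python3 - <<'E'
from h import *
g,R=grasp();print(g);print(R)
T=calibration('wrist');print(R.T@(-np.array(T['R']).T@T['t']-observe()['tcp_pos']))
tp,TR=target([.42,-.315,.28],-8.3);print(tp);rows(tp,TR)
E
```

```text
[ 0.2756 -0.5607  0.2323]
[[ 0.8975  0.4411 -0.0003]
 [ 0.4411 -0.8975  0.0008]
 [ 0.0001 -0.0009 -1.    ]]
[0.0674 0.0002 0.0205]
[ 0.42  -0.315  0.452]
row [ 4.76  -3.14  -0.951] [-0.009  0.002  5.745] dist mm 289.0424069234392 deg 34.472045942251775
```

Call:
send_rows:
  motion:
    - [0.5, -0.3, -0.3, 0, 0, 1, 0]
    - [1.5, -1.0, -0.6, 0, 0, 2.4, 0]
    - [2.6, -1.7, -0.95, 0, 0, 3.8, 0]
    - [3.7, -2.4, -0.95, 0, 0, 5, 0]
    - [4.7, -3.1, -0.95, 0, 0, 5.75, 0]

```text
t: 0.78
tcp_pos: [0.4158, -0.322, 0.4521]
tcp_rot: [-3.132, 0.234, -0.0]
ft_force: [1.2, 0.1, 0.0]
finger_gap: 0.0911
```

```bash
python3 - <<'E'
from h import *
s=observe();print(s['t'],s['tcp_pos'],s['dq'])
cv2.imwrite("pics/w1.png",get_image("wrist")[:,:,::-1])
E
```

```text
0.775 [ 0.4158 -0.322   0.4521] [ 0.9009 -0.1481  0.234   0.0029 -0.0825  1.4957]
```

View pics/w1.png

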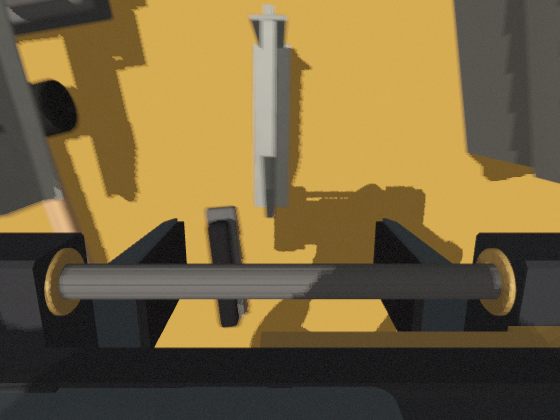

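The wrist view shows the loose bracket lengthwise: claw tip at about (268,10), heel at about (268,18), and the nose at about (270,215). The arm was still moving, so I'll take it again and measure the top strip.

```bash
python3 - <<'E'
from h import *
s=observe();C=calibration('wrist')
print(s['tcp_pos'],s['dq'])
I=get_image("wrist")[:,:,::-1]
s2=observe();print(s2['tcp_pos'],s2['dq'])
cv2.imwrite("pics/w2.png",I)
cv2.imwrite("pics/w2z.png",cv2.resize(I[0:230,200:350],None,fx=2.6,fy=2.6,interpolation=cv2.INTER_CUBIC))
for v in [25,50,80,110,140]:print(v,[int(x) for x in I[v,240:305].astype(int).sum(1)])
E
```

```text
[ 0.418  -0.3164  0.452 ] [-0.1006  0.0201 -0.0334 -0.0108  0.0135 -0.2797]
[ 0.4169 -0.3191  0.452 ] [-0.0869  0.0212 -0.0327 -0.0294 -0.0053 -0.1618]
25 [470, 468, 472, 463, 472, 469, 470, 465, 465, 467, 466, 469, 468, 473, 470, 466, 468, 471, 471, 471, 463, 389, 215, 202, 199, 200, 202, 189, 202, 200, 184, 190, 224, 534, 550, 551, 554, 552, 548, 549, 554, 550, 549, 550, 546, 550, 360, 207, 200, 199, 195, 187, 202, 201, 195, 183, 194, 253, 457, 470, 470, 467, 468, 468, 470]
50 [474, 466, 471, 470, 466, 465, 468, 468, 467, 469, 465, 468, 471, 472, 467, 468, 469, 467, 466, 464, 471, 420, 550, 555, 555, 555, 553, 539, 539, 532, 309, 272, 318, 545, 554, 551, 554, 553, 553, 553, 555, 555, 555, 554, 554, 551, 341, 282, 279, 279, 274, 274, 285, 325, 332, 333, 322, 290, 267, 395, 301, 290, 289, 291, 465]
80 [467, 468, 463, 468, 469, 470, 467, 469, 471, 468, 470, 468, 473, 463, 467, 471, 468, 472, 471, 473, 468, 410, 536, 543, 550, 554, 552, 547, 549, 552, 553, 548, 552, 549, 551, 550, 551, 552, 552, 550, 549, 551, 551, 554, 550, 524, 313, 284, 290, 284, 294, 288, 290, 292, 289, 285, 284, 280, 245, 241, 250, 247, 245, 249, 250]
110 [467, 465, 465, 468, 466, 465, 468, 468, 470, 468, 464, 466, 469, 469, 473, 472, 471, 471, 469, 467, 467, 454, 541, 546, 544, 542, 546, 539, 543, 541, 546, 540, 543, 541, 543, 541, 543, 545, 542, 542, 543, 545, 542, 542, 540, 465, 308, 289, 284, 293, 288, 298, 282, 292, 284, 292, 283, 250, 252, 245, 251, 248, 254, 251, 260]
140 [467, 464, 467, 467, 467, 466, 466, 470, 465, 468, 466, 471, 474, 470, 469, 469, 463, 470, 470, 469, 467, 466, 499, 531, 533, 527, 529, 532, 528, 533, 528, 532, 532, 543, 541, 540, 543, 538, 543, 540, 539, 542, 538, 533, 537, 405, 280, 274, 274, 278, 285, 273, 281, 283, 280, 288, 276, 239, 252, 255, 251, 252, 250, 255, 247]
```

View pics/w2z.png

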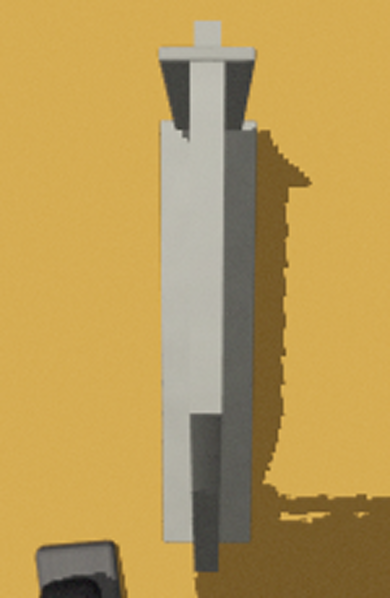

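```bash
python3 - <<'E'
from h import *
s=observe();C=calibration('wrist');print(s['tcp_pos'],s['dq'])
I=get_image("wrist")[:,:,::-1].astype(int)
g=I.sum(2)
for v in range(0,26,1):print(v,g[v,278:282].mean().round(),g[v,264:270].mean().round(),end=' | ')
print()
pts=[]
for v in [25,40,60,80,100,120,140,150]:
    row=g[v,240:320]
    # right edge of bright strip
    r=[i for i in range(30,60) if row[i]>430 and row[i+1]<430 or 0]
    r=[i for i in range(38,55) if row[i]>=430 and row[i+1]<430]
    e=240+r[0]+ (row[r[0]]-430)/(row[r[0]]-row[r[0]+1]) +.5
    pts.append((v,e)); print(v,e,onz(C,e,v+.5,.13))
for v in range(150,170): print(v,g[v,279:283].mean().round(),end=' ')
A=onz(C,pts[0][1],25.5,.13);B=onz(C,pts[-1][1],150.5,.13)
print('yaw',np.degrees(np.arctan2(*(A-B)[[1,0]])))
print('heel?',onz(C,279.5,18.5,.13),onz(C,279,159,.13))
E
```

```text
[ 0.4169 -0.3191  0.452 ] [-0.0869  0.0212 -0.0327 -0.0294 -0.0053 -0.1618]
0 467.0 468.0 | 1 468.0 467.0 | 2 465.0 467.0 | 3 467.0 468.0 | 4 469.0 470.0 | 5 468.0 468.0 | 6 496.0 468.0 | 7 543.0 468.0 | 8 545.0 467.0 | 9 546.0 468.0 | 10 546.0 467.0 | 11 546.0 468.0 | 12 546.0 468.0 | 13 542.0 467.0 | 14 548.0 466.0 | 15 544.0 468.0 | 16 480.0 432.0 | 17 502.0 518.0 | 18 525.0 532.0 | 19 526.0 528.0 | 20 529.0 526.0 | 21 453.0 434.0 | 22 488.0 242.0 | 23 545.0 202.0 | 24 550.0 205.0 | 25 552.0 210.0 | 
25 283.275 [ 0.5441 -0.3393  0.13  ]
40 283.0533980582524 [ 0.5339 -0.3377  0.13  ]
60 282.9756756756757 [ 0.5199 -0.3356  0.13  ]
80 282.7654320987654 [ 0.5056 -0.3334  0.13  ]
100 282.3888888888889 [ 0.4909 -0.3311  0.13  ]
120 281.96634615384613 [ 0.4759 -0.3286  0.13  ]
140 281.9057142857143 [ 0.4604 -0.3263  0.13  ]
150 281.6929824561403 [ 0.4526 -0.325   0.13  ]
150 453.0 151 454.0 152 455.0 153 451.0 154 448.0 155 450.0 156 448.0 157 445.0 158 266.0 159 220.0 160 214.0 161 216.0 162 217.0 163 223.0 164 231.0 165 232.0 166 232.0 167 229.0 168 233.0 169 231.0 yaw -8.8656079187084
heel? [ 0.5493 -0.3372  0.13  ] [ 0.4461 -0.3219  0.13  ]
```

```bash
python3 - <<'E'
from h import *
for z in (.2,.108):
  tp,TR=target([.4749,-.3237,z],-8.8);print(tp);rows(tp,TR)
E
```

```text
[ 0.4749 -0.3237  0.372 ]
row [ 1.171 -0.117  1.6  ] [-0.011  0.005  0.113] dist mm 99.31414733381766 deg 0.6809710448225732
[ 0.4749 -0.3237  0.28  ]
row [ 1.172 -0.115  3.44 ] [-0.011  0.005  0.113] dist mm 181.79818787917333 deg 0.6809710448225732
```

Call:
send_rows:
  motion:
    - [0.5, -0.05, 0.5, 0, 0, 0.1, 0]
    - [1.17, -0.115, 1.2, 0, 0, 0.11, 0]
    - [1.17, -0.115, 1.7, 0, 0, 0.11, 0]
    - [1.17, -0.115, 1.7, 0, 0, 0.11, 0]
    - [1.17, -0.115, 1.7, 0, 0, 0.11, 0]

```text
t: 1.55
tcp_pos: [0.4745, -0.3246, 0.3679]
tcp_rot: [-3.132, 0.241, -0.0]
ft_force: [0.0, 0.1, -0.1]
finger_gap: 0.0913
```

```bash
python3 - <<'E'
from h import *
C=calibration('wrist');I=get_image("wrist")[:,:,::-1]
cv2.imwrite("pics/w3.png",I)
tp,TR=target([.4749,-.3237,.108],-8.8);print(tp);rows(tp,TR);print(observe()['t'],observe()['dq'])
# pad middle at bracket top height: grasp point axis
g,R=grasp();print(g,proj(C,[g[0],g[1],.13]),[proj(C,g+R@[0,k,0]) for k in(-.045,.045)])
E
```

```text
[ 0.4749 -0.3237  0.28  ]
row [ 0.002 -0.015  1.764] [-0.002 -0.007 -0.002] dist mm 88.21891323060402 deg 0.04912997151836297
1.6 [ 0.003  -0.0078  0.0018 -0.0016 -0.0048  0.0028]
[ 0.4747 -0.3244  0.1962] (np.float64(279.6919329492032), np.float64(224.5475568613022)) [(np.float64(176.3418087579172), np.float64(269.4794377228784)), (np.float64(382.70346925004793), np.float64(269.6227314973023))]
```

View pics/w3.png

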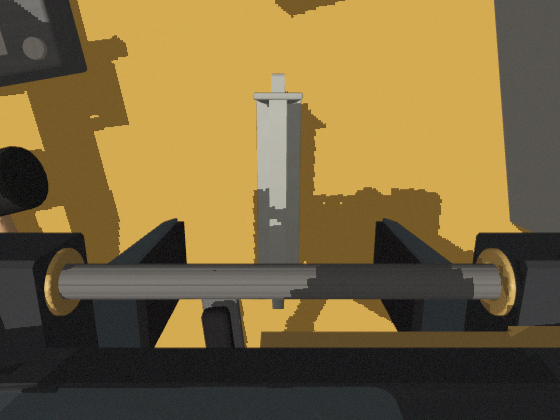

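The plate strip is centred at about column 278 and the gripper axis at 279.7, so they line up. The heel is at row 94. I'll descend now.

Call:
send_rows:
  motion:
    - [0, 0, 0.5, 0, 0, 0, 0]
    - [0, -0.01, 1.2, 0, 0, 0, 0]
    - [0, -0.01, 1.76, 0, 0, 0, 0]
    - [0, -0.01, 1.76, 0, 0, 0, 0]
    - [0, -0.01, 1.76, 0, 0, 0, 0]

```text
t: 2.22
tcp_pos: [0.4751, -0.3245, 0.2819]
tcp_rot: [3.131, -0.242, 0.004]
ft_force: [-0.8, 0.1, 0.0]
finger_gap: 0.0912
```

Call:
send_rows:
  motion:
    - [0, 0, 0, 0, 0, 0, 0.5]
    - [0, 0, 0, 0, 0, 0, 1]
    - [0, 0, 0, 0, 0, 0, 1]
    - [0, 0, 0, 0, 0, 0, 1]
    - [0, 0, 0, 0, 0, 0, 1]
  grip_force: 50

```text
t: 2.85
tcp_pos: [0.4751, -0.3244, 0.2818]
tcp_rot: [3.131, -0.242, 0.004]
ft_force: [-0.4, -0.4, -0.1]
finger_gap: 0.044
```

```bash
python3 - <<'E'
from h import *
s=observe();g,R=grasp();print(s['t'],s['finger_gap'],s['ft_force'],g)
C=calibration('wrist');I=get_image("wrist")[:,:,::-1]
cv2.imwrite("pics/w4.png",I)
for e in np.arange(-.02,.021,.01):print(onz(C,279,40,.13))if 0 else None
tp,TR=target([.40,-.32,.385],-8.8);rows(tp,TR)
tp,TR=target([.46,-.32,.385],-8.8);rows(tp,TR)
E
```

```text
2.85 0.043965574942804495 [-0.384  -0.3557 -0.0525] [ 0.4755 -0.3247  0.1098]
row [-1.484  0.147 -5.507] [ 0.008 -0.024 -0.004] dist mm 285.27219766063786 deg 0.15277584426443744
row [-0.298 -0.037 -5.504] [ 0.008 -0.024 -0.004] dist mm 275.6296960464375 deg 0.15277584426443744
```

View pics/w4.png

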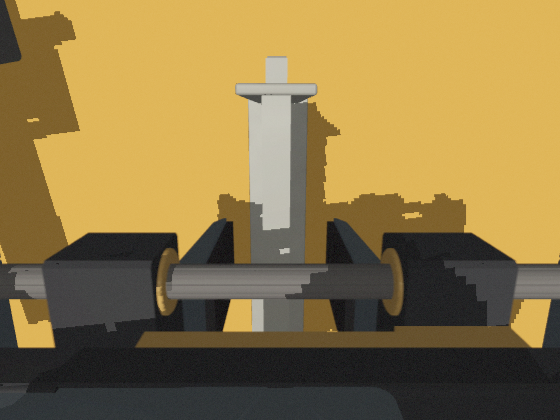

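The fingers are still closing and the bracket sits between them, so I'll keep closing.

Call:
send_rows:
  motion:
    - [0, 0, 0, 0, 0, 0, 1]
    - [0, 0, 0, 0, 0, 0, 1]
    - [0, 0, 0, 0, 0, 0, 1]
    - [0, 0, 0, 0, 0, 0, 1]
    - [0, 0, 0, 0, 0, 0, 1]

```text
t: 3.52
tcp_pos: [0.475, -0.3244, 0.2816]
tcp_rot: [3.131, -0.242, 0.003]
ft_force: [-1.1, 0.2, -2.6]
finger_gap: 0.0101
```

Call:
send_rows:
  motion:
    - [0, 0, 0, 0, 0, 0, 1]
    - [0, 0, -0.2, 0, 0, 0, 1]
    - [0, 0, -0.5, 0, 0, 0, 1]
    - [0, 0, -0.6, 0, 0, 0, 1]
    - [0, 0, -0.6, 0, 0, 0, 1]

```text
t: 4.15
tcp_pos: [0.475, -0.3244, 0.3123]
tcp_rot: [3.131, -0.242, 0.005]
ft_force: [-0.8, -0.3, -3.7]
finger_gap: 0.01
```

```bash
python3 - <<'E'
from h import *
s=observe();g,R=grasp();print(s['t'],s['finger_gap'],s['ft_force'],s['torque'],g)
C=calibration('wrist');I=get_image("wrist")[:,:,::-1]
cv2.imwrite("pics/w5.png",I)
cv2.imwrite("pics/s5.png",get_image("scene")[150:290,140:340,::-1].repeat(4,0).repeat(4,1))
tp,TR=target([.45,-.31,.385],0);rows(tp,TR)
tp,TR=target([.45,.1,.385],0);rows(tp,TR)
E
```

```text
4.15 0.009984660681649857 [-0.823  -0.3488 -3.75  ] [0.0122 0.1052 0.0344] [ 0.4755 -0.3247  0.1403]
row [-0.525 -0.204 -4.91 ] [ 0.007 -0.019 -1.471] dist mm 247.11505012508744 deg 8.829042221359716
row [-1.783 -8.306 -4.917] [ 0.007 -0.019 -1.471] dist mm 490.8008155419739 deg 8.829042221359716
```

View pics/w5.png

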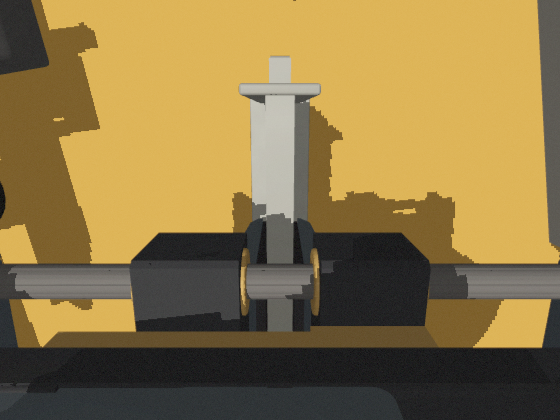

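View pics/s5.png

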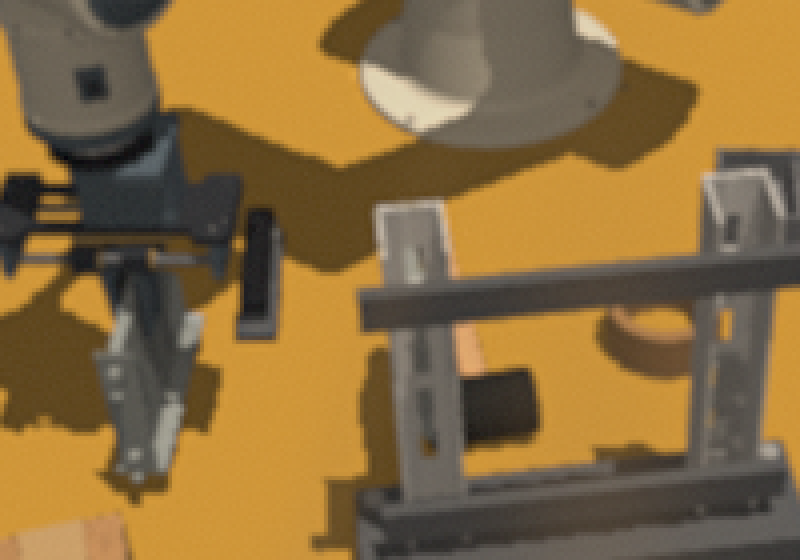

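Held firmly and symmetrically (gap 10 mm, 3.7 N ≈ 0.36 kg). I'll lift over the frame and swing across.

Call:
send_rows:
  motion:
    - [0, 0, -0.8, 0, 0, -0.2, 1]
    - [-0.2, 0, -1.8, 0, 0, -0.6, 1]
    - [-0.4, -0.1, -2.9, 0, 0, -1, 1]
    - [-0.5, -0.2, -4, 0, 0, -1.4, 1]
    - [-0.5, -0.2, -4.9, 0, 0, -1.47, 1]

```text
t: 4.88
tcp_pos: [0.4507, -0.3099, 0.5584]
tcp_rot: [3.14, 0.001, 0.004]
ft_force: [0.8, -0.2, -4.1]
finger_gap: 0.0097
```

```bash
python3 - <<'E'
from h import *
s=observe();g,R=grasp();print(s['t'],s['finger_gap'],s['ft_force'],g,R[:,0])
tp,TR=target([.42,.109,.39],.7);rows(tp,TR)
E
```

```text
4.875 0.009706168450151834 [ 0.8025 -0.2358 -4.1125] [ 0.4511 -0.3101  0.3864] [1.     0.0008 0.0023]
row [-0.607 -8.378 -0.082] [ 0.011 -0.022 -0.109] dist mm 420.002827757708 deg 0.6708275576049869
```

Call:
send_rows:
  motion:
    - [-0.1, -0.6, 0, 0, 0, 0, 1]
    - [-0.2, -1.6, 0, 0, 0, 0, 1]
    - [-0.3, -2.7, 0, 0, 0, 0, 1]
    - [-0.4, -3.7, 0, 0, 0, 0, 1]
    - [-0.5, -4.6, 0, 0, 0, 0, 1]

```text
t: 5.5
tcp_pos: [0.4249, -0.0782, 0.5578]
tcp_rot: [3.141, 0.001, 0.003]
ft_force: [0.7, 0.2, -4.0]
finger_gap: 0.0101
```

Call:
send_rows:
  motion:
    - [0, -0.8, 0, 0, 0, 0, 1]
    - [0, -1.8, 0, 0, 0, 0, 1]
    - [-0.1, -2.8, 0, 0, 0, 0, 1]
    - [-0.1, -3.5, 0, 0, 0, -0.1, 1]
    - [-0.1, -3.8, 0, 0, 0, -0.1, 1]

```text
t: 6.12
tcp_pos: [0.4195, 0.1133, 0.5572]
tcp_rot: [3.141, 0.021, 0.002]
ft_force: [-0.1, 0.1, -3.8]
finger_gap: 0.0099
```

Call:
send_rows:
  motion:
    - [0, 0, 0, 0, 0, 0, 1]
    - [0, 0, 0, 0, 0, 0, 1]
    - [0, 0, 0, 0, 0, 0, 1]
    - [0, 0, 0, 0, 0, 0, 1]
    - [0, 0, 0, 0, 0, 0, 1]

```text
t: 6.75
tcp_pos: [0.4195, 0.113, 0.5572]
tcp_rot: [3.141, 0.02, 0.002]
ft_force: [1.1, -0.9, -4.5]
finger_gap: 0.0099
```

```bash
python3 - <<'E'
from h import *
s=observe();g,R=grasp();print(s['t'],s['finger_gap'],s['ft_force'],g,R[:,0],s['dq'])
np.save('w6g.npy',g)
I=get_image("wrist")[:,:,::-1];cv2.imwrite("pics/w6.png",I)
cv2.imwrite("pics/t6.png",get_image("top")[:,:,::-1])
cv2.imwrite("pics/s6.png",get_image("scene")[:,:,::-1])
E
```

```text
6.75 0.009925778408340337 [ 1.0664 -0.8999 -4.5357] [0.4197 0.1129 0.3852] [0.9999 0.0128 0.001 ] [ 0.0044 -0.0007 -0.0007 -0.0001 -0.0006  0.0015]
```

View pics/w6.png

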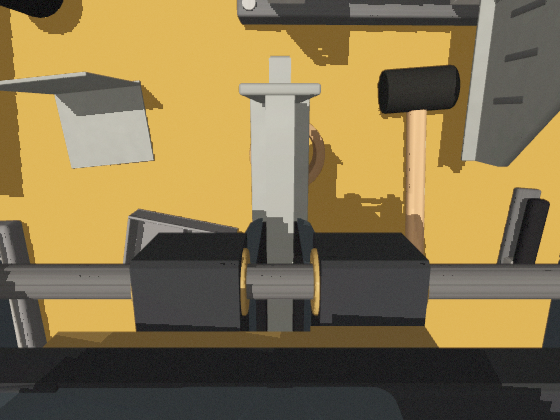

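View pics/s6.png

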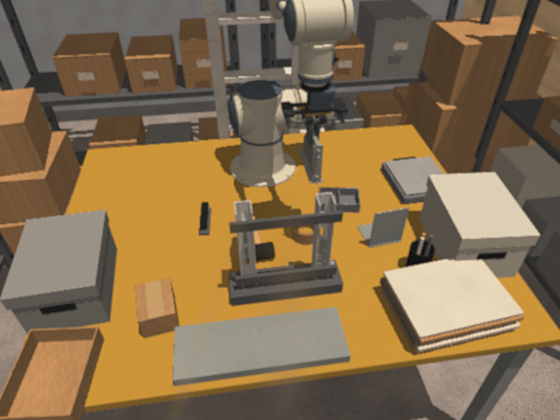

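```bash
python3 - <<'E'
from h import *
tp,TR=target([.33,0,.56],0,40,tip=0);rows(tp,TR)
E
```

```text
row [-1.819  2.241 -0.055] [-0.037  6.657  0.124] dist mm 144.31724203918307 deg 39.94789647623067
```

Call:
send_rows:
  motion:
    - [-0.5, 0.4, 0, 0, 1, 0, 1]
    - [-1, 1, 0, 0, 2.4, 0, 1]
    - [-1.4, 1.6, 0, 0, 3.9, 0, 1]
    - [-1.8, 2.2, 0, 0, 5.4, 0.1, 1]
    - [-1.8, 2.25, 0, 0, 6.6, 0.1, 1]

```text
t: 7.52
tcp_pos: [0.3294, -0.0016, 0.5572]
tcp_rot: [-2.952, 0.001, -1.072]
ft_force: [-0.2, 1.0, -4.1]
finger_gap: 0.0099
```

Call:
send_rows:
  motion:
    - [0, 0, 0, 0, 0, 0, 1]
    - [0, 0, 0, 0, 0, 0, 1]
    - [0, 0, 0, 0, 0, 0, 1]
    - [0, 0, 0, 0, 0, 0, 1]
    - [0, 0, 0, 0, 0, 0, 1]

```text
t: 8.15
tcp_pos: [0.3296, -0.0015, 0.5572]
tcp_rot: [-2.952, -0.0, -1.071]
ft_force: [0.5, 0.0, -3.3]
finger_gap: 0.0097
```

```bash
python3 - <<'E'
from h import *
import pickle
s=observe();g,R=grasp();print(s['t'],s['tcp_pos'],s['ft_force'],R[:,2],s['dq'])
C=calibration('wrist');I=get_image("wrist")[:,:,::-1];cv2.imwrite("pics/w7.png",I)
pickle.dump((C,s),open('w7.pkl','wb'))
E
```

```text
8.15 [ 0.3296 -0.0015  0.5572] [ 0.5408  0.0422 -3.3471] [ 0.6412  0.0017 -0.7674] [-0.0041 -0.0046  0.0019 -0.0004 -0.0028 -0.0021]
```

View pics/w7.png

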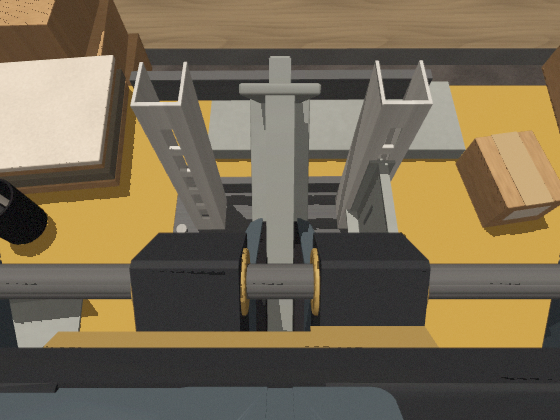

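The pitched wrist view shows both uprights: bare on the left with its top at about (137–190,100), neighbour on the right with its top at about (368–420,100). The bare slots run down the face from about (170,135) to (205,215). I'll zoom in.

```bash
python3 - <<'E'
import cv2
a=cv2.imread("pics/w7.png")
cv2.imwrite("pics/w7a.png",cv2.resize(a[55:235,125:235],None,fx=3.3*2/2,fy=3.3,interpolation=cv2.INTER_CUBIC))
cv2.imwrite("pics/w7b.png",cv2.resize(a[55:235,330:440],None,fx=3.3,fy=3.3,interpolation=cv2.INTER_CUBIC))
E
```

```text
(no output)
```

View pics/w7a.png

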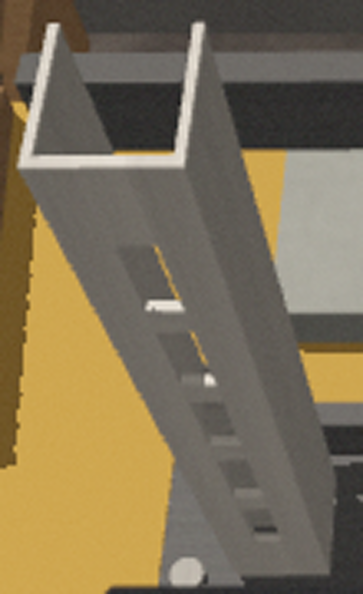

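View pics/w7b.png

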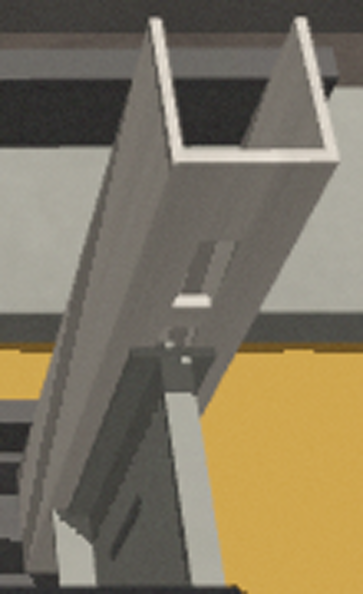

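```bash
python3 - <<'E'
from h import *
import pickle
C,s=pickle.load(open('w7.pkl','rb'))
a=lambda x,y:(C,125+x/3.3-.35,55+y/3.3-.35)
b=lambda x,y:(C,330+x/3.3-.35,55+y/3.3-.35)
for H in (.32,.323,.326,.329,.332):
    P=[onz(*q,H) for q in (a(20,166),a(185,167),b(173,162),b(337,160))]
    m1=(P[0]+P[1])/2;m2=(P[2]+P[3])/2
    print(H,P[0][:2],P[1][:2],P[2][:2],P[3][:2],'w',np.linalg.norm(P[0]-P[1]),np.linalg.norm(P[2]-P[3]),'sep',np.linalg.norm(m1-m2),'yaw',np.degrees(np.arctan2(-(m1-m2)[0],(m1-m2)[1])))
H=.326
m1=(onz(*a(20,166),H)+onz(*a(185,167),H))/2
m2=(onz(*b(173,162),H)+onz(*b(337,160),H))/2
n=np.array([m1[1]-m2[1],-(m1[0]-m2[0]),0]);n/=np.linalg.norm(n)
def onf(q,m=m1):
    o,d=ray(*q);return o+d*(((m-o)@n)/(d@n))
for q in [(165,312),(198,384),(227,445),(250,497),(268,540)]:
    X=onf(a(*q));print(q,X,X[2]-H)
for q in [(119,250),(157,247),(160,335)]:
    X=onf(a(*q));print('top/side',q,X,X[2]-H)
X=onf(b(193,307));print('nb slot1 bottom',X,X[2]-H)
X=onf(b(173,350));print('nb bracket heel top',X,X[2]-H)
# held bracket
g,R=grasp();
# plane of top: tool z offset -0.0202 ; plane normal R[:,2]
G=s['tcp_pos']+R[:,2]*(.172-.0202)
for u,v in [(280,83.5),(240,85),(320,85),(280,95),(280,100),(266,100),(294,100),(265,200),(294,200)]:
    o,d=ray(C,u,v);X=o+d*((G-o)@R[:,2])/(d@R[:,2]);print((u,v),R.T@(X-s['tcp_pos']))
E
python3 - <<'E'
import cv2
a=cv2.imread("pics/w7.png")
cv2.imwrite("pics/w7c.png",cv2.resize(a[45:235,220:340],None,fx=3,fy=3,interpolation=cv2.INTER_CUBIC))
E
```

```text
0.32 [0.6219 0.1339] [0.6215 0.0886] [ 0.623  -0.0934] [ 0.6236 -0.1384] w 0.045306392312764544 0.045008562134619096 sep 0.2271870812354158 yaw 0.41718233170643276
0.323 [0.6193 0.1323] [0.6189 0.0876] [ 0.6204 -0.0924] [ 0.621  -0.1369] w 0.0447925251995556 0.04449807302451431 sep 0.22461031527296874 yaw 0.4171823317064151
0.326 [0.6167 0.1308] [0.6163 0.0865] [ 0.6178 -0.0914] [ 0.6184 -0.1353] w 0.04427865808634671 0.04398758391440954 sep 0.2220335493105217 yaw 0.4171823317063971
0.329 [0.6141 0.1293] [0.6137 0.0855] [ 0.6152 -0.0903] [ 0.6158 -0.1338] w 0.04376479097313777 0.04347709480430477 sep 0.2194567833480746 yaw 0.41718233170640767
0.332 [0.6115 0.1277] [0.6111 0.0845] [ 0.6126 -0.0893] [ 0.6132 -0.1322] w 0.04325092385992883 0.04296660569419996 sep 0.21688001738562754 yaw 0.41718233170641855
(165, 312) [0.6165 0.1094 0.2573] -0.06865805353835819
(198, 384) [0.6165 0.1092 0.2129] -0.11310183077207792
(227, 445) [0.6165 0.1086 0.1675] -0.1585213535568572
(250, 497) [0.6165 0.1086 0.1214] -0.20460313483685
(268, 540) [0.6165 0.1092 0.0767] -0.24927847190467728
top/side (119, 250) [0.6165 0.1148 0.2896] -0.03643342693413115
top/side (157, 247) [0.6165 0.1032 0.2909] -0.0351222043617308
top/side (160, 335) [0.6165 0.1144 0.2441] -0.08187256085648398
nb slot1 bottom [ 0.6181 -0.1145  0.2575] -0.06850134367834443
nb bracket heel top [ 0.6181 -0.1143  0.2322] -0.09382019861498908
(280, 83.5) [0.0759 0.0002 0.1518]
(240, 85) [ 0.0755 -0.0132  0.1518]
(320, 85) [0.0754 0.0136 0.1518]
(280, 95) [0.0722 0.0002 0.1518]
(280, 100) [0.0706 0.0002 0.1518]
(266, 100) [ 0.0706 -0.0046  0.1518]
(294, 100) [0.0706 0.0049 0.1518]
(265, 200) [ 0.0357 -0.0052  0.1518]
(294, 200) [0.0357 0.0052 0.1518]
```

View pics/w7c.png

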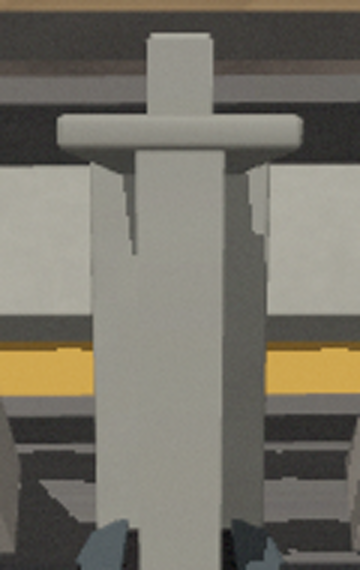

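```bash
python3 - <<'E'
from h import *
tp,TR=target([.47,.107,.36],.45);print(tp);rows(tp,TR)
E
```

```text
[0.47  0.107 0.532]
row [ 1.831 -2.168  2.191] [ 0.01  -6.649 -0.071] dist mm 179.2417902775345 deg 39.895589341672576
```

Call:
send_rows:
  motion:
    - [0.2, -0.3, 0.2, 0, -1, 0, 1]
    - [0.6, -0.9, 0.7, 0, -2.5, 0, 1]
    - [1.0, -1.4, 1.2, 0, -4, 0, 1]
    - [1.5, -1.9, 1.8, 0, -5.5, -0.05, 1]
    - [1.83, -2.17, 2.19, 0, -6.65, -0.07, 1]

```text
t: 8.82
tcp_pos: [0.4717, 0.1086, 0.5314]
tcp_rot: [3.14, 0.014, -0.007]
ft_force: [-0.4, -0.1, -4.1]
finger_gap: 0.0099
```

Call:
send_rows:
  motion:
    - [0, 0, 0, 0, 0, 0, 1]
    - [0, 0, 0, 0, 0, 0, 1]
    - [0, 0, 0.5, 0, 0, 0, 1]
    - [0, 0, 1.1, 0, 0, 0, 1]
    - [0, 0, 1.6, 0, 0, 0, 1]

```text
t: 9.45
tcp_pos: [0.4701, 0.1079, 0.4514]
tcp_rot: [3.141, 0.013, -0.002]
ft_force: [0.1, 0.1, -3.3]
finger_gap: 0.0099
```

```bash
python3 - <<'E'
from h import *
s=observe();g,R=grasp();print(s['t'],g,R[:,2],s['ft_force'])
tp,TR=target([.5085,.1074,.236],.45);print(tp);rows(tp,TR)
E
```

```text
9.45 [0.4699 0.1077 0.2794] [-0.0015 -0.0011 -1.    ] [ 0.1037  0.1342 -3.2513]
[0.5085 0.1074 0.408 ]
row [0.769 0.016 0.867] [0.01  0.015 0.003] dist mm 57.960820067070586 deg 0.10758182078098963
```

Call:
send_rows:
  motion:
    - [0.1, 0, 0.4, 0, 0, 0, 1]
    - [0.4, 0.01, 0.87, 0, 0.01, 0, 1]
    - [0.77, 0.015, 0.87, 0, 0.01, 0, 1]
    - [0.77, 0.015, 0.87, 0, 0.01, 0, 1]
    - [0.77, 0.015, 0.87, 0, 0.01, 0, 1]

```text
t: 10.07
tcp_pos: [0.5076, 0.1071, 0.4086]
tcp_rot: [3.141, 0.012, 0.001]
ft_force: [-0.4, 0.2, -4.3]
finger_gap: 0.0099
```

```bash
python3 - <<'E'
from h import *
import pickle
s=observe();g,R=grasp();print(s['t'],g,R,s['ft_force'])
C=calibration('wrist');I=get_image("wrist")[:,:,::-1];cv2.imwrite("pics/w8.png",I)
pickle.dump((C,s),open('w8.pkl','wb'))
t=get_image("top")[:,:,::-1];cv2.imwrite("pics/t8.png",cv2.resize(t[130:260,235:415],None,fx=4.4,fy=4.4,interpolation=cv2.INTER_CUBIC))
t=get_image("scene")[:,:,::-1];cv2.imwrite("pics/s8.png",cv2.resize(t[150:310,200:360],None,fx=3.7,fy=3.7,interpolation=cv2.INTER_CUBIC))
E
```

```text
10.075 [0.5078 0.1069 0.2366] [[ 1.      0.0077  0.0009]
 [ 0.0077 -1.     -0.001 ]
 [ 0.0009  0.001  -1.    ]] [-0.4409  0.1933 -4.3044]
```

View pics/w8.png

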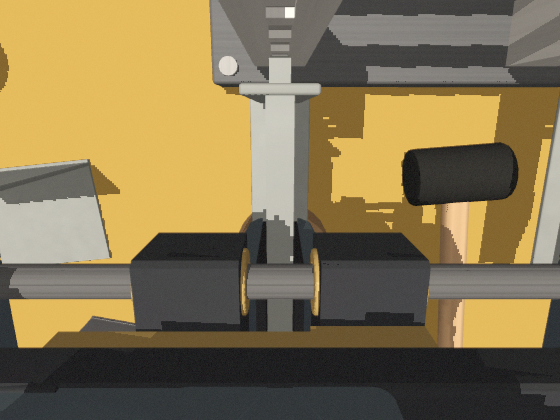

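View pics/s8.png

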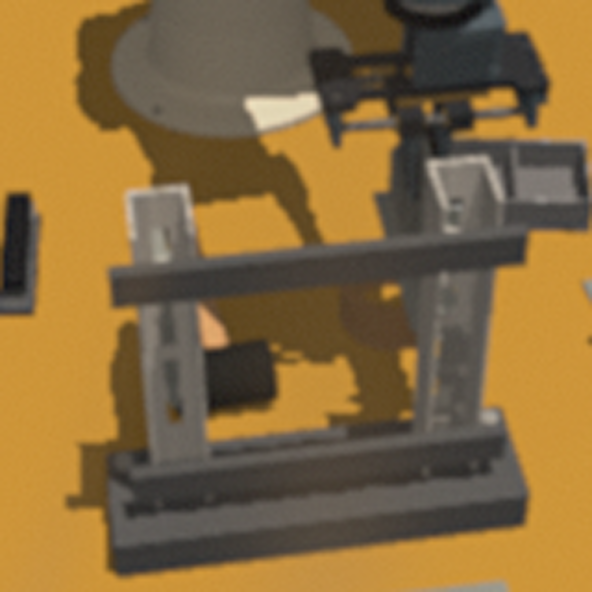

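View pics/t8.png

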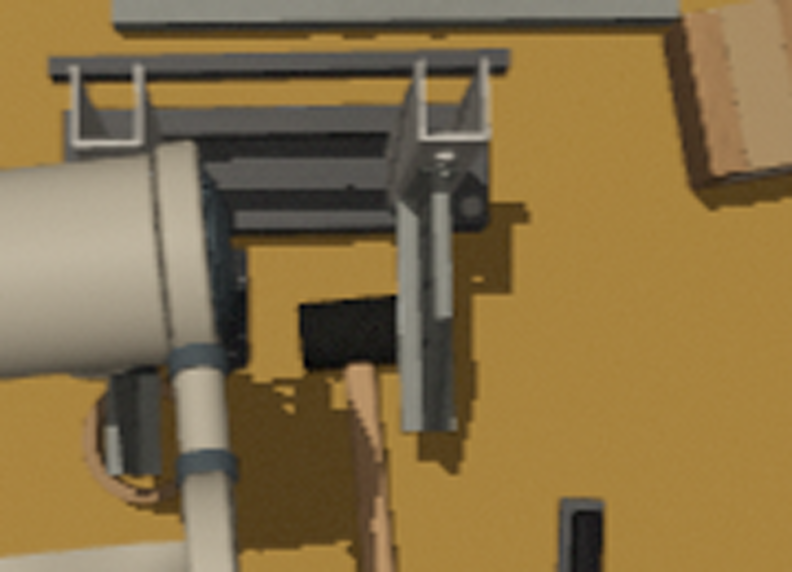

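The claw (about 280,65) lines up in columns with the visible slot ladder (about 270–295, rows 10–55). I'll zoom in to check.

```bash
python3 - <<'E'
from h import *
import pickle
a=cv2.imread("pics/w8.png")
cv2.imwrite("pics/w8z.png",cv2.resize(a[0:100,215:345],None,fx=6,fy=6,interpolation=cv2.INTER_CUBIC))
C,s=pickle.load(open('w8.pkl','rb'))
# predicted slot bottoms
n=np.radians(.45)
for H,x in((.3277,.615),):
  for k in (112,157,202,247):
    print(k,[np.round(proj(C,[x+dy*-np.sin(n),.108+dy,H-k/1000]),1) for dy in(.006,-.006)])
for dy in(.022,-.022):print([np.round(proj(C,[.615,.108+dy,.3277-k/1000]),1) for k in(100,200,290)])
E
```

```text
112 [array([264.7,  13.8]), array([293.1,  13.8])]
157 [array([267.9,  34.9]), array([290.2,  34.9])]
202 [array([270. ,  48.4]), array([288.3,  48.4])]
247 [array([271.4,  57.9]), array([286.9,  57.9])]
[array([222.7,   5.6]), array([245.4,  47.6]), array([254.4,  64.3])]
[array([335. ,   6.6]), array([312.9,  48.2]), array([304.1,  64.8])]
```

View pics/w8z.png

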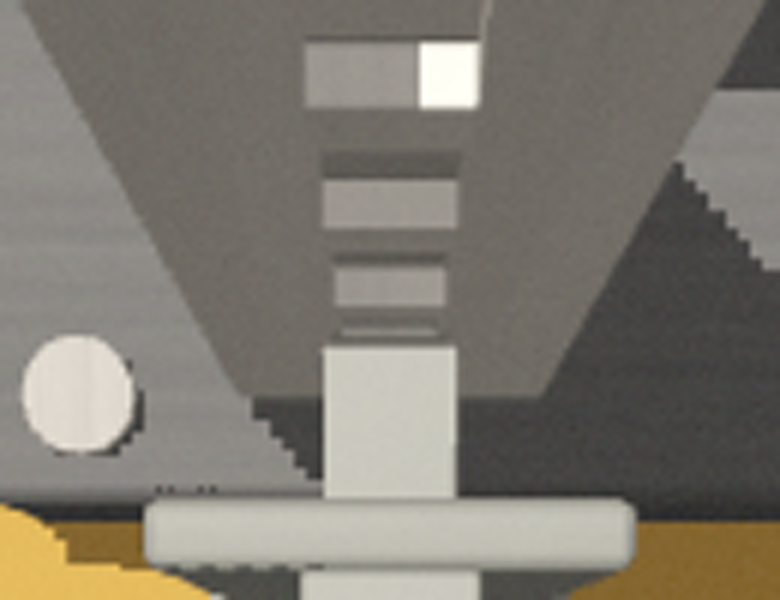

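The slots and the claw are all centred at column 280.2, so y and yaw are aligned. The rows put the face at x≈0.613. I'll insert 22 mm and then creep in while watching the force.

Call:
send_rows:
  motion:
    - [0.1, 0, 0, 0, 0, 0, 1]
    - [0.2, 0, 0, 0, 0, 0, 1]
    - [0.3, 0, 0, 0, 0, 0, 1]
    - [0.4, 0, 0, 0, 0, 0, 1]
    - [0.44, 0, 0, 0, 0, 0, 1]

```text
t: 10.85
tcp_pos: [0.5303, 0.1075, 0.4082]
tcp_rot: [3.141, 0.013, 0.0]
ft_force: [-0.2, 1.0, -4.0]
finger_gap: 0.0099
```

Call:
send_rows:
  motion:
    - [0.02, 0, 0, 0, 0, 0, 1]
    - [0.04, 0, 0, 0, 0, 0, 1]
    - [0.06, 0, 0, 0, 0, 0, 1]
    - [0.08, 0, 0, 0, 0, 0, 1]
    - [0.1, 0, 0, 0, 0, 0, 1]

```text
t: 11.48
tcp_pos: [0.5353, 0.1075, 0.4083]
tcp_rot: [3.141, 0.013, 0.0]
ft_force: [-1.0, -0.4, -4.2]
finger_gap: 0.0096
```

```bash
python3 - <<'E'
from h import *
s=observe();g,R=grasp();print(s['t'],g,R[:,0],s['ft_force'])
I=get_image("wrist")[:,:,::-1]
cv2.imwrite("pics/w9z.png",cv2.resize(I[0:200,190:370],None,fx=3,fy=3,interpolation=cv2.INTER_CUBIC))
E
```

```text
11.475 [0.5354 0.1074 0.2363] [1.     0.008  0.0003] [-1.0375 -0.3705 -4.1665]
```

View pics/w9z.png

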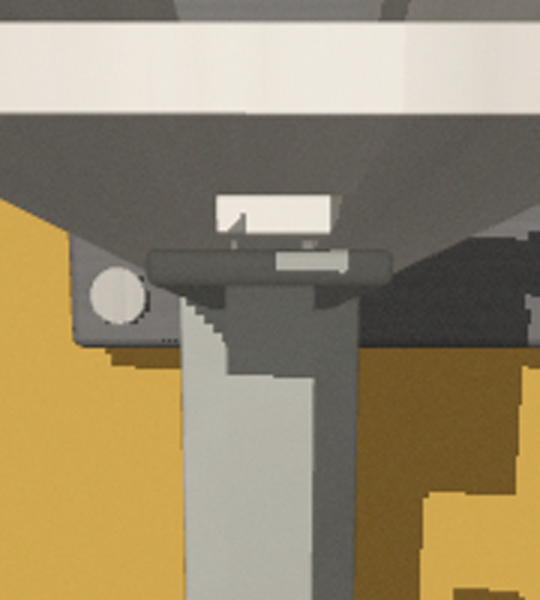

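Call:
send_rows:
  motion:
    - [0.01, 0, 0, 0, 0, 0, 1]
    - [0.02, 0, 0, 0, 0, 0, 1]
    - [0.03, 0, 0, 0, 0, 0, 1]
    - [0.035, 0, 0, 0, 0, 0, 1]
    - [0.035, 0, 0, 0, 0, 0, 1]

```text
t: 12.15
tcp_pos: [0.5368, 0.1076, 0.4082]
tcp_rot: [3.141, 0.013, -0.001]
ft_force: [-5.5, -0.2, -0.9]
finger_gap: 0.0099
```

Contact at −5.5 N with the back at x≈0.613, which matches the face, so the claws are in. I'll lower it.

Call:
send_rows:
  motion:
    - [0, 0, 0.03, 0, 0, 0, 1]
    - [-0.005, 0, 0.06, 0, 0, 0, 1]
    - [-0.005, 0, 0.09, 0, 0, 0, 1]
    - [-0.005, 0, 0.12, 0, 0, 0, 1]
    - [-0.005, 0, 0.14, 0, 0, 0, 1]

```text
t: 12.78
tcp_pos: [0.5366, 0.1075, 0.4011]
tcp_rot: [3.141, 0.013, -0.001]
ft_force: [0.6, 0.2, -3.1]
finger_gap: 0.0097
```

Call:
send_rows:
  motion:
    - [0, 0, 0.01, 0, 0, 0, 1]
    - [0, 0, 0.02, 0, 0, 0, 1]
    - [0, 0, 0.03, 0, 0, 0, 1]
    - [0, 0, 0.04, 0, 0, 0, 1]
    - [0, 0, 0.04, 0, 0, 0, 1]

```text
t: 13.4
tcp_pos: [0.5365, 0.1076, 0.3992]
tcp_rot: [3.141, 0.013, -0.001]
ft_force: [-4.7, -0.6, 4.7]
finger_gap: 0.0097
```

Call:
send_rows:
  motion:
    - [0, 0, 0.01, 0, 0, 0, 1]
    - [0, 0, 0.02, 0, 0, 0, 1]
    - [0, 0, 0.03, 0, 0, 0, 1]
    - [0, 0, 0.03, 0, 0, 0, 1]
    - [0, 0, 0.03, 0, 0, 0, 1]

```text
t: 14.02
tcp_pos: [0.5362, 0.1076, 0.3974]
tcp_rot: [3.14, 0.013, -0.003]
ft_force: [-6.0, -0.5, -0.3]
finger_gap: 0.0099
```

Call:
send_rows:
  motion:
    - [0, 0, 0.01, 0, 0, 0, 1]
    - [0, 0, 0.02, 0, 0, 0, 1]
    - [0, 0, 0.02, 0, 0, 0, 1]
    - [0, 0, 0.02, 0, 0, 0, 1]
    - [0, 0, 0.02, 0, 0, 0, 1]

```text
t: 14.65
tcp_pos: [0.5362, 0.1075, 0.3962]
tcp_rot: [3.14, 0.013, -0.004]
ft_force: [-3.3, -0.1, -4.3]
finger_gap: 0.0097
```

```bash
python3 - <<'E'
from h import *
s=observe();g,R=grasp();print(s['t'],g,R[:,0],s['ft_force'],s['torque'])
I=get_image("wrist")[:,:,::-1]
cv2.imwrite("pics/w10z.png",cv2.resize(I[0:200,190:370],None,fx=3,fy=3,interpolation=cv2.INTER_CUBIC))
t=get_image("scene")[:,:,::-1];cv2.imwrite("pics/s10.png",cv2.resize(t[150:310,200:360],None,fx=3.7,fy=3.7,interpolation=cv2.INTER_CUBIC))
E
```

```text
14.65 [0.5358 0.1073 0.2242] [ 1.      0.0081 -0.0023] [-3.2942 -0.0534 -4.2658] [0.0339 1.1576 0.0376]
```

View pics/w10z.png

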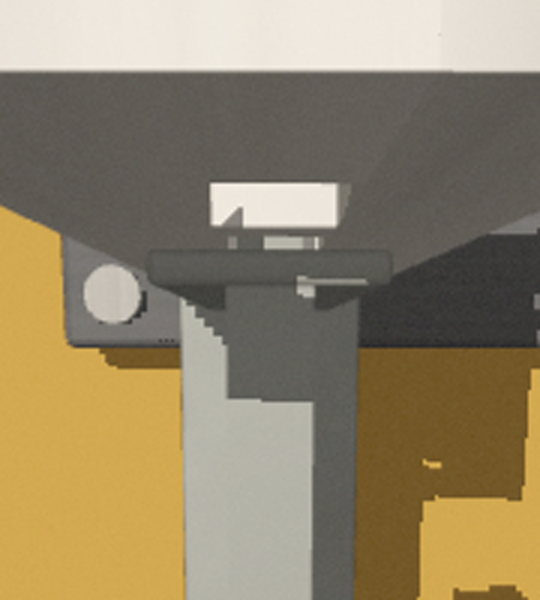

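View pics/s10.png

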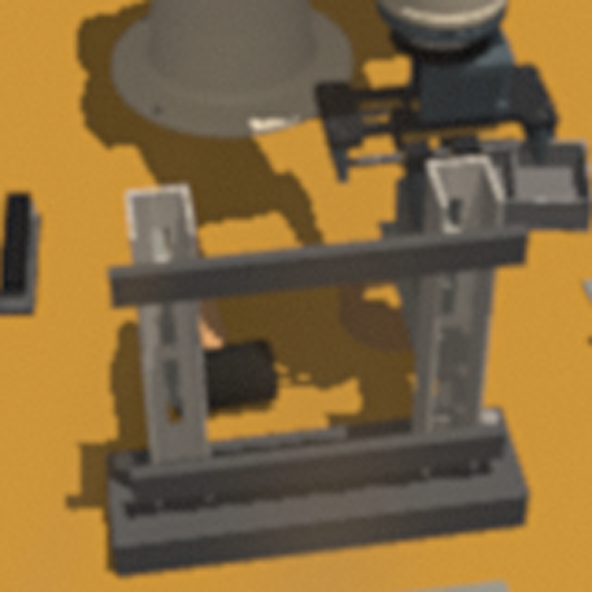

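Torque and forces show it meeting the catch about 6 mm above the estimated home height. I'll let go without pushing further.

Call:
send_rows:
  motion:
    - [0, 0, 0, 0, 0, 0, 0.9]
    - [0, 0, 0, 0, 0, 0, 0.8]
    - [0, 0, 0, 0, 0, 0, 0.7]
    - [0, 0, 0, 0, 0, 0, 0.6]
    - [0, 0, 0, 0, 0, 0, 0.6]

```text
t: 15.38
tcp_pos: [0.5363, 0.1075, 0.3964]
tcp_rot: [3.14, 0.013, -0.003]
ft_force: [0.3, 0.7, 0.4]
finger_gap: 0.0363
```

```bash
python3 - <<'E'
from h import *
s=observe();g,R=grasp();print(s['t'],g,R[:,0],s['ft_force'],s['torque'],s['finger_gap'])
I=get_image("wrist")[:,:,::-1]
cv2.imwrite("pics/w11.png",I)
E
```

```text
15.375 [0.536  0.1073 0.2244] [ 1.      0.0081 -0.0017] [0.3037 0.6703 0.3667] [0.0046 0.0329 0.0337] 0.03628069174848588
```

View pics/w11.png

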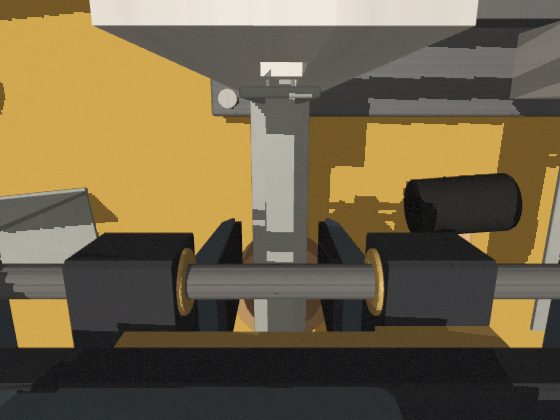

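The bracket hangs on its own between the open fingers, heel at about (280,92). I'll retreat straight up.

Call:
send_rows:
  motion:
    - [0, 0, -0.4, 0, 0, 0, 0.6]
    - [0, 0, -1.2, 0, 0, 0, 0.6]
    - [-0.2, 0, -2.1, 0, 0, 0, 0.7]
    - [-1, 0, -2.8, 0, 0.5, 0, 0.8]
    - [-2, 0, -3, 0, 1.5, 0, 1]

```text
t: 16.05
tcp_pos: [0.4364, 0.1069, 0.5484]
tcp_rot: [3.131, 0.012, 0.253]
ft_force: [-0.2, -0.0, -0.3]
finger_gap: 0.0109
```

```bash
python3 - <<'E'
from h import *
s=observe();print(s['t'],s['tcp_pos'])
tp,TR=target([.34,.04,.56],0,38,tip=0);rows(tp,TR)
E
```

```text
16.05 [0.4364 0.1069 0.5484]
row [-1.875  1.322 -0.54 ] [-0.024  4.796  0.071] dist mm 117.85268777475038 deg 28.781380878080896
```

Call:
send_rows:
  motion:
    - [-0.4, 0.3, -0.1, 0, 1, 0, 1]
    - [-0.9, 0.7, -0.3, 0, 2.4, 0, 1]
    - [-1.4, 1, -0.45, 0, 3.8, 0, 1]
    - [-1.87, 1.32, -0.54, 0, 4.8, 0.07, 1]
    - [-1.87, 1.32, -0.54, 0, 4.8, 0.07, 1]

```text
t: 16.68
tcp_pos: [0.3384, 0.0396, 0.5601]
tcp_rot: [-2.967, 0.002, -1.026]
ft_force: [1.1, -0.4, -0.2]
finger_gap: 0.0007
```

Call:
send_rows:
  motion:
    - [0, 0, 0, 0, 0, 0, 1]
    - [0, 0, 0, 0, 0, 0, 1]
    - [0, 0, 0, 0, 0, 0, 1]
    - [0, 0, 0, 0, 0, 0, 1]
    - [0, 0, 0, 0, 0, 0, 1]

```text
t: 17.3
tcp_pos: [0.3386, 0.0397, 0.5601]
tcp_rot: [-2.968, 0.002, -1.025]
ft_force: [0.1, 0.5, -0.5]
finger_gap: 0.0006
```

```bash
python3 - <<'E'
from h import *
import pickle
s=observe();print(s['t'],s['tcp_pos'],s['finger_gap'],s['dq'])
C=calibration('wrist');I=get_image("wrist")[:,:,::-1];cv2.imwrite("pics/w12.png",I)
pickle.dump((C,s),open('w12.pkl','wb'))
E
```

```text
17.3 [0.3386 0.0397 0.5601] 0.0005780736065948796 [-0.0004 -0.0015  0.      0.0006  0.      0.0005]
```

View pics/w12.png

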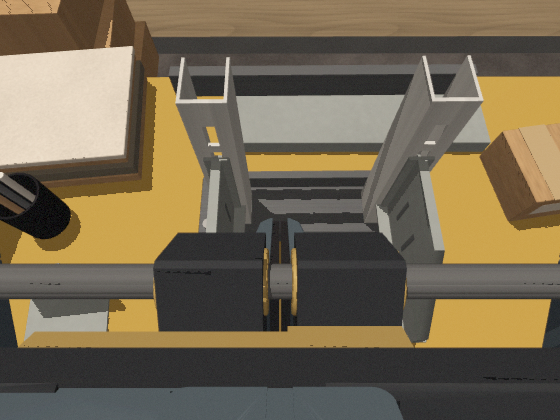

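The bracket hangs on the bare upright (heel about 217,160), and the neighbour's heel is at about (430,160). I'll zoom in to compare heights.

```bash
python3 - <<'E'
import cv2
a=cv2.imread("pics/w12.png")
x=cv2.resize(a[90:240,170:260],None,fx=4,fy=4,interpolation=cv2.INTER_CUBIC)
y=cv2.resize(a[90:240,370:480],None,fx=4,fy=4,interpolation=cv2.INTER_CUBIC)
cv2.imwrite("pics/w12z.png",cv2.hconcat([x,y]))
E
```

```text
(no output)
```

View pics/w12z.png

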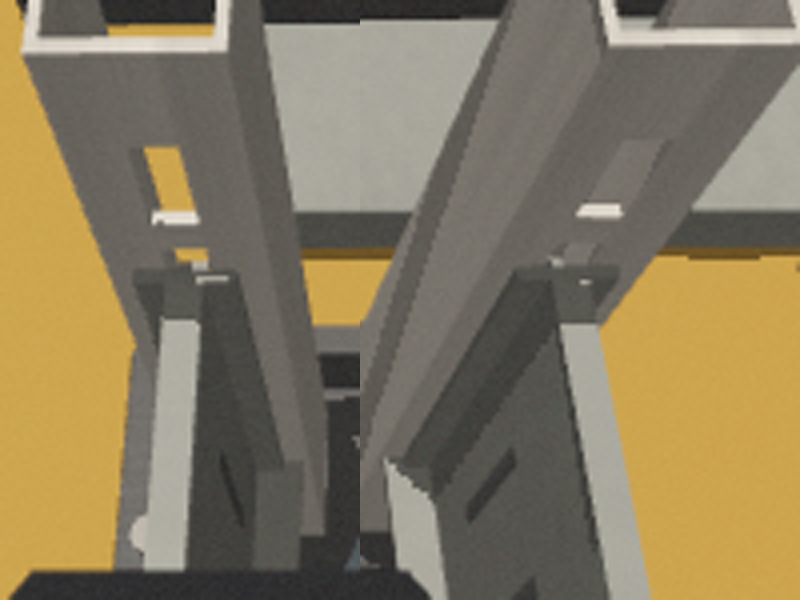

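```bash
python3 - <<'E'
from h import *
import pickle
C,s=pickle.load(open('w12.pkl','rb'))
a=lambda x,y:(C,170+x/4-.4,90+y/4-.4)
b=lambda x,y:(C,370+(x-360)/4-.4,90+y/4-.4)
for H in(.326,.3285,.331):
  P=[onz(*q,H) for q in (a(25,53),a(228,52),b(609,46),b(800,44))]
  m1=(P[0]+P[1])/2;m2=(P[2]+P[3])/2
  print(H,m1[:2],m2[:2],np.linalg.norm(P[0]-P[1]),np.linalg.norm(m1-m2),np.degrees(np.arctan2(-(m1-m2)[0],(m1-m2)[1])))
  n=np.array([m1[1]-m2[1],-(m1[0]-m2[0]),0]);n/=np.linalg.norm(n)
  for nm,q in(('bare slot67',a(175,225)),('bare heel',a(187,269)),('nb slot67',b(598,217)),('nb heel',b(567,267))):
    o,d=ray(*q);X=o+d*(((m1-o)@n)/(d@n));print('  ',nm,X,(X[2]-H)*1000)
E
```

```text
0.326 [0.6161 0.1081] [ 0.6176 -0.1125] 0.04400134210331172 0.2205974095009966 0.3689214607113152
   bare slot67 [0.6161 0.1088 0.258 ] -68.01707233129318
   bare heel [0.6161 0.1091 0.2363] -89.7489362840152
   nb slot67 [ 0.6176 -0.1138  0.2588] -67.24587560217287
   nb heel [ 0.6176 -0.1142  0.2342] -91.84931318396366
0.3285 [0.6141 0.1074] [ 0.6155 -0.1111] 0.043577257416681135 0.2184712929143686 0.36892146071133125
   bare slot67 [0.6141 0.1081 0.2611] -67.36152417238883
   bare heel [0.6141 0.1084 0.2396] -88.88393654309662
   nb slot67 [ 0.6155 -0.1123  0.2619] -66.59776023298741
   nb heel [ 0.6155 -0.1127  0.2375] -90.9640700223483
0.331 [0.612  0.1067] [ 0.6134 -0.1096] 0.04315317273005057 0.21634517632774058 0.36892146071131804
   bare slot67 [0.612  0.1074 0.2643] -66.7059760134846
   bare heel [0.612  0.1077 0.243 ] -88.01893680217815
   nb slot67 [ 0.6134 -0.1108  0.2651] -65.9496448638019
   nb heel [ 0.6134 -0.1113  0.2409] -90.07882686073305
```

```bash
cat >> h.py <<'E'
def press(zc,c=.0265,xf=.6135,y=.1078,yaw=.4,pitch=35,extra=90):
    # contact point = tip corner on robot side
    p=np.array([xf-c,y-c*0+(-c)*np.tan(np.radians(yaw)),zc])
    _,R=target([0,0,0],yaw,pitch,extra)
    e=target([0,0,0],yaw,pitch,0)[1][:,0]
    return p+.0135*e-.191*R[:,2],R
E
python3 - <<'E'
from h import *
s=observe();print(s['joint_pos'])
for ex in(90,-90):
  tp,TR=press(.32,extra=ex);print(tp);rows(tp,TR)
E
```

```text
[-0.0853 -0.2347  1.8892  0.0736  0.825   1.4553]
[0.4885 0.1069 0.4842]
row [ 1.42  -1.344  3.048] [-0.388 -0.429 14.927] dist mm 181.04303746703914 deg 89.62736960035926
[0.4885 0.1069 0.4842]
row [ 1.42  -1.344  3.048] [  0.43   -0.389 -15.065] dist mm 181.04303746703914 deg 90.45804792877621
```

Call:
send_rows:
  motion:
    - [0, -0.1, 0.1, 0, 0, -1.5, 1]
    - [0.1, -0.3, 0.2, 0, 0, -3.2, 1]
    - [0.3, -0.5, 0.4, 0.1, -0.1, -4.9, 1]
    - [0.5, -0.7, 0.7, 0.2, -0.2, -6.6, 1]
    - [0.6, -0.8, 0.9, 0.2, -0.2, -8.3, 1]

```text
t: 17.98
tcp_pos: [0.3907, 0.0801, 0.5431]
tcp_rot: [2.501, 1.174, 0.833]
ft_force: [0.3, -0.4, 0.6]
finger_gap: 0.0003
```

```bash
python3 - <<'E'
from h import *
s=observe();print(s['joint_pos'],s['tcp_pos'])
tp,TR=press(.30,extra=-90);print(tp);rows(tp,TR)
E
```

```text
[ 0.0628 -0.1047  1.8339 -0.0369  0.7751  0.7738] [0.3907 0.0801 0.5431]
[0.4885 0.1069 0.4642]
row [0.795 0.159 2.438] [ 0.224 -0.159 -6.707] dist mm 128.4862417256841 deg 40.277195922249376
```

Call:
send_rows:
  motion:
    - [0.1, 0, 0.2, 0, 0, -1.5, 1]
    - [0.3, 0.05, 0.8, 0.1, -0.05, -3.1, 1]
    - [0.5, 0.1, 1.4, 0.15, -0.1, -4.7, 1]
    - [0.7, 0.15, 2, 0.22, -0.15, -6.2, 1]
    - [0.8, 0.16, 2.44, 0.22, -0.16, -6.7, 1]

```text
t: 18.6
tcp_pos: [0.4898, 0.1074, 0.4634]
tcp_rot: [1.864, 1.882, 0.591]
ft_force: [0.1, -0.7, 0.3]
finger_gap: 0.0004
```

Call:
send_rows:
  motion:
    - [0, 0, 0, 0, 0, 0, 1]
    - [0, 0, 0, 0, 0, 0, 1]
    - [0, 0, 0, 0, 0, 0, 1]
    - [0, 0, 0, 0, 0, 0, 1]
    - [0, 0, 0, 0, 0, 0, 1]
  grip_force: 30

```text
t: 19.23
tcp_pos: [0.4896, 0.1073, 0.4637]
tcp_rot: [1.864, 1.881, 0.592]
ft_force: [0.3, 0.2, 0.6]
finger_gap: 0.0004
```

```bash
python3 - <<'E'
from h import *
s=observe();print(s['joint_pos'],s['tcp_pos'],s['ft_force'],s['finger_gap'])
for z in(.30,.255,.24,.22):
  tp,TR=press(z,extra=-90);rows(tp,TR)
R=Rn.from_rotvec(s['tcp_rot']).as_matrix();print(R, s['tcp_pos']+.191*R[:,2])
C=calibration('wrist');
I=get_image("wrist")[:,:,::-1];cv2.imwrite("pics/w13.png",I)
t=get_image("scene")[:,:,::-1];cv2.imwrite("pics/s13.png",cv2.resize(t[150:310,200:360],None,fx=3.7,fy=3.7,interpolation=cv2.INTER_CUBIC))
E
```

```text
[ 0.1171  0.1541  1.7903 -0.1137  0.5918  0.1822] [0.4896 0.1073 0.4637] [0.2638 0.2271 0.6261] 0.0003801591605554233
row [-0.007 -0.013 -0.02 ] [0.004 0.002 0.025] dist mm 1.248342093310606 deg 0.15320725979442762
row [-0.006 -0.529  0.717] [0.004 0.002 0.025] dist mm 44.55362048059911 deg 0.15320725979442762
row [-0.005 -0.701  0.963] [0.004 0.002 0.025] dist mm 59.54981677479542 deg 0.15320725979442762
row [-0.005 -0.931  1.29 ] [0.004 0.002 0.025] dist mm 79.54697638013423 deg 0.15320725979442762
[[-0.009   0.8189  0.5739]
 [ 1.      0.0083  0.0038]
 [-0.0017  0.5739 -0.8189]] [0.5992 0.108  0.3073]
```

View pics/w13.png

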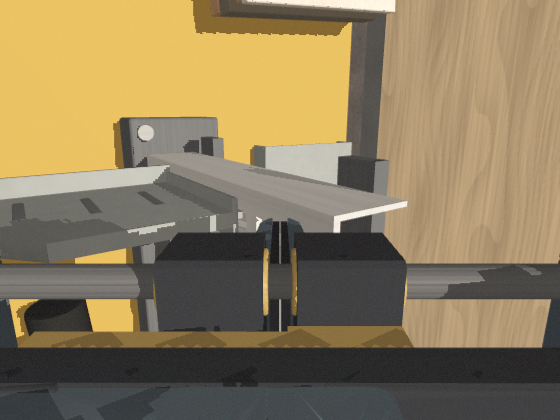

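View pics/s13.png

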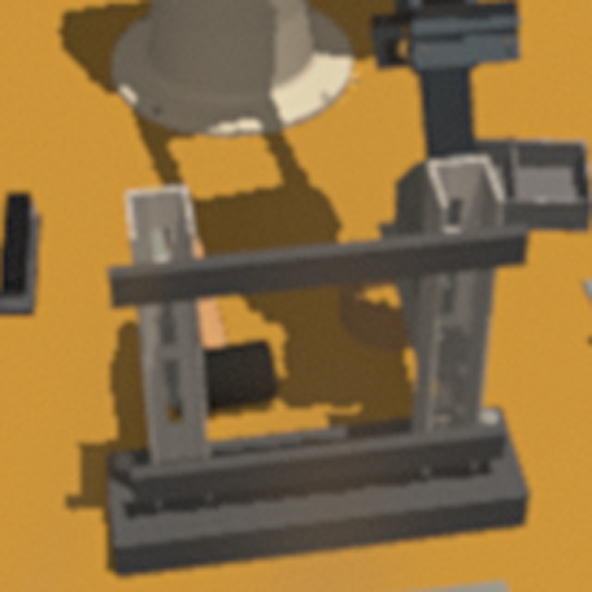

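Call:
send_rows:
  motion:
    - [0, -0.1, 0.12, 0, 0, 0, 1]
    - [0, -0.25, 0.32, 0, 0, 0, 1]
    - [-0.005, -0.4, 0.53, 0, 0, 0, 1]
    - [-0.005, -0.5, 0.68, 0, 0, 0, 1]
    - [-0.005, -0.53, 0.717, 0, 0, 0, 1]

```text
t: 19.95
tcp_pos: [0.4885, 0.107, 0.418]
tcp_rot: [1.864, 1.883, 0.59]
ft_force: [0.6, -0.4, 0.7]
finger_gap: 0.0007
```

```bash
python3 - <<'E'
from h import *
s=observe();print(s['t'],s['tcp_pos'],s['ft_force'])
for z in(.245,.24,.23):
  tp,TR=press(z,extra=-90);rows(tp,TR)
I=get_image("wrist")[:,:,::-1];cv2.imwrite("pics/w14.png",I)
cv2.imwrite("pics/w14z.png",cv2.resize(I[100:260,150:400],None,fx=3.2,fy=3.2,interpolation=cv2.INTER_CUBIC))
E
```

```text
19.95 [0.4885 0.107  0.418 ] [ 0.5983 -0.4203  0.6544]
row [-0.    -0.101  0.145] [-0.012  0.003  0.027] dist mm 8.844182306946898 deg 0.17827957856579416
row [-0.    -0.159  0.227] [-0.012  0.003  0.027] dist mm 13.844150201723773 deg 0.17827957856579416
row [ 0.    -0.273  0.391] [-0.012  0.003  0.027] dist mm 23.844126385058445 deg 0.17827957856579416
```

View pics/w14z.png

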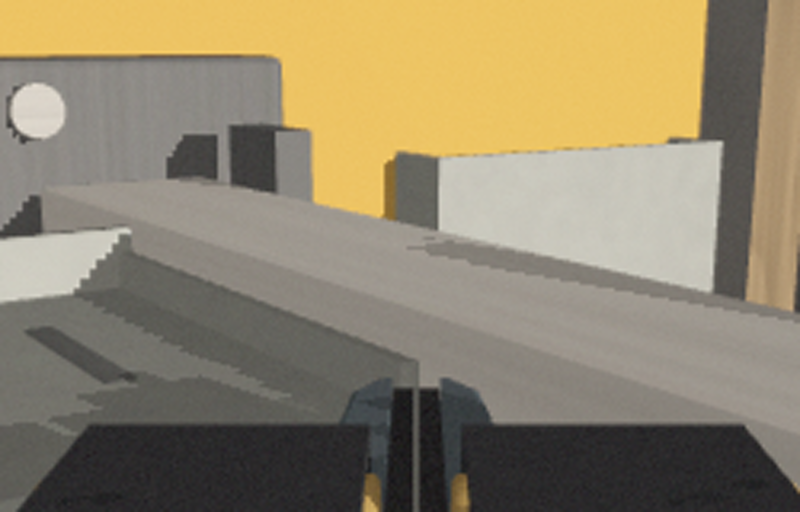

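Call:
send_rows:
  motion:
    - [0, -0.03, 0.04, 0, 0, 0, 1]
    - [0, -0.055, 0.08, 0, 0, 0, 1]
    - [0, -0.08, 0.12, 0, 0, 0, 1]
    - [0, -0.1, 0.145, 0, 0, 0, 1]
    - [0, -0.1, 0.145, 0, 0, 0, 1]

```text
t: 20.62
tcp_pos: [0.4885, 0.107, 0.4094]
tcp_rot: [1.864, 1.883, 0.591]
ft_force: [-0.6, 0.1, 0.4]
finger_gap: 0.0005
```

Call:
send_rows:
  motion:
    - [0, -0.012, 0.017, 0, 0, 0, 1]
    - [0, -0.023, 0.033, 0, 0, 0, 1]
    - [0, -0.035, 0.05, 0, 0, 0, 1]
    - [0, -0.035, 0.05, 0, 0, 0, 1]
    - [0, -0.035, 0.05, 0, 0, 0, 1]

```text
t: 21.25
tcp_pos: [0.4886, 0.107, 0.4063]
tcp_rot: [1.864, 1.883, 0.591]
ft_force: [0.3, -0.4, 0.2]
finger_gap: 0.0003
```

Call:
send_rows:
  motion:
    - [0, -0.012, 0.017, 0, 0, 0, 1]
    - [0, -0.023, 0.033, 0, 0, 0, 1]
    - [0, -0.035, 0.05, 0, 0, 0, 1]
    - [0, -0.035, 0.05, 0, 0, 0, 1]
    - [0, -0.035, 0.05, 0, 0, 0, 1]

```text
t: 21.88
tcp_pos: [0.4886, 0.107, 0.4033]
tcp_rot: [1.864, 1.883, 0.591]
ft_force: [-0.1, -0.1, -0.8]
finger_gap: 0.0002
```

Call:
send_rows:
  motion:
    - [0, -0.012, 0.017, 0, 0, 0, 1]
    - [0, -0.023, 0.033, 0, 0, 0, 1]
    - [0, -0.023, 0.033, 0, 0, 0, 1]
    - [0, -0.023, 0.033, 0, 0, 0, 1]
    - [0, -0.023, 0.033, 0, 0, 0, 1]

```text
t: 22.5
tcp_pos: [0.4886, 0.107, 0.4013]
tcp_rot: [1.864, 1.883, 0.591]
ft_force: [-0.7, 0.0, -0.2]
finger_gap: 0.0002
```

Call:
send_rows:
  motion:
    - [0, -0.012, 0.017, 0, 0, 0, 1]
    - [0, -0.023, 0.033, 0, 0, 0, 1]
    - [0, -0.023, 0.033, 0, 0, 0, 1]
    - [0, -0.023, 0.033, 0, 0, 0, 1]
    - [0, -0.023, 0.033, 0, 0, 0, 1]

```text
t: 23.12
tcp_pos: [0.4886, 0.1069, 0.3993]
tcp_rot: [1.864, 1.882, 0.591]
ft_force: [-0.2, -0.3, 1.3]
finger_gap: 0.0006
```

```bash
python3 - <<'E'
from h import *
s=observe();print(s['t'],s['tcp_pos'],s['ft_force'])
R=Rn.from_rotvec(s['tcp_rot']).as_matrix();print(s['tcp_pos']+.191*R[:,2])
I=get_image("wrist")[:,:,::-1];cv2.imwrite("pics/w15.png",I)
cv2.imwrite("pics/w15z.png",cv2.resize(I[100:260,150:400],None,fx=3.2,fy=3.2,interpolation=cv2.INTER_CUBIC))
E
```

```text
23.125 [0.4886 0.1069 0.3993] [-0.2107 -0.3278  1.2521]
[0.598  0.1077 0.2428]
```

View pics/w15z.png

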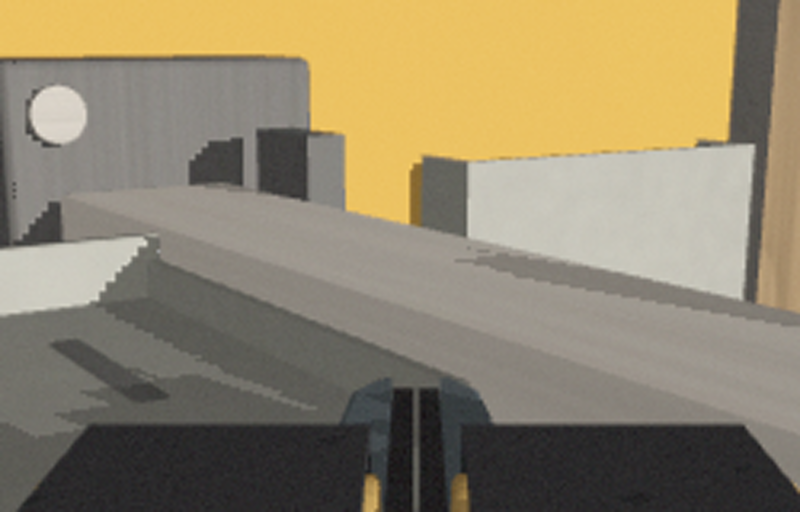

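The tips are chamfered, so the true contact edge is about 19 mm in front of the face (z≈0.240), inside the 15–30 mm window. I'll press on in small steps.

Call:
send_rows:
  motion:
    - [0, -0.006, 0.008, 0, 0, 0, 1]
    - [0, -0.012, 0.017, 0, 0, 0, 1]
    - [0, -0.018, 0.025, 0, 0, 0, 1]
    - [0, -0.023, 0.033, 0, 0, 0, 1]
    - [0, -0.023, 0.033, 0, 0, 0, 1]

```text
t: 23.8
tcp_pos: [0.4887, 0.107, 0.3982]
tcp_rot: [1.863, 1.881, 0.593]
ft_force: [-8.6, 0.2, 17.0]
finger_gap: 0.0005
```

Call:
send_rows:
  motion:
    - [0, -0.003, 0.004, 0, 0, 0, 1]
    - [0, -0.006, 0.008, 0, 0, 0, 1]
    - [0, -0.009, 0.012, 0, 0, 0, 1]
    - [0, -0.012, 0.016, 0, 0, 0, 1]
    - [0, -0.012, 0.016, 0, 0, 0, 1]

```text
t: 24.42
tcp_pos: [0.4887, 0.107, 0.3981]
tcp_rot: [1.862, 1.88, 0.595]
ft_force: [-8.9, -0.5, 17.0]
finger_gap: 0.0008
```

Call:
send_rows:
  motion:
    - [0, -0.012, 0.014, 0, 0, 0, 1]
    - [0, -0.018, 0.017, 0, 0, 0, 1]
    - [0, -0.022, 0.02, 0, 0, 0, 1]
    - [0, -0.026, 0.022, 0, 0, 0, 1]
    - [0, -0.026, 0.022, 0, 0, 0, 1]

```text
t: 25.05
tcp_pos: [0.4885, 0.1071, 0.3976]
tcp_rot: [1.86, 1.878, 0.597]
ft_force: [-11.4, -2.0, 19.3]
finger_gap: 0.0007
```

```bash
python3 - <<'E'
from h import *
s=observe();print(s['t'],s['tcp_pos'],s['ft_force'],s['torque'])
I=get_image("wrist")[:,:,::-1];cv2.imwrite("pics/w16.png",I)
a=cv2.imread("pics/w15.png")
cv2.imwrite("pics/w16z.png",cv2.resize(I[100:260,150:400],None,fx=3.2,fy=3.2,interpolation=cv2.INTER_CUBIC))
E
```

```text
25.05 [0.4885 0.1071 0.3976] [-11.3766  -1.956   19.3397] [-0.2336 -0.1525 -0.1178]
```

View pics/w16z.png

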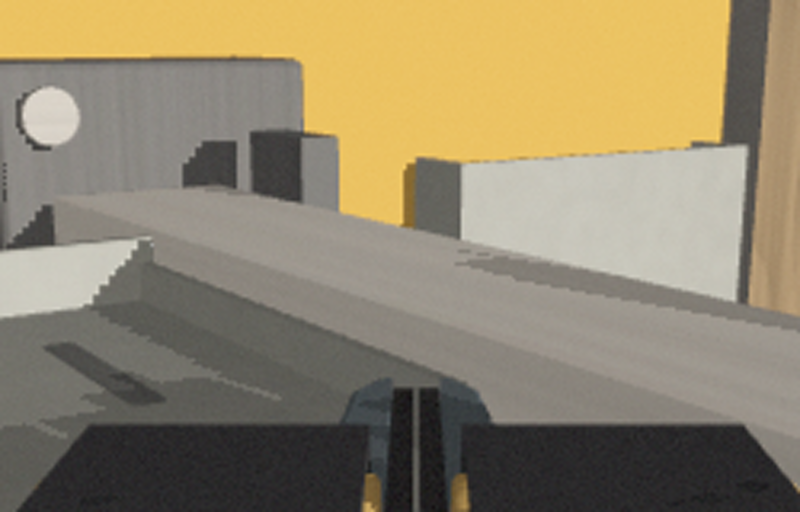

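Call:
send_rows:
  motion:
    - [0, -0.03, 0.015, 0, 0, 0, 1]
    - [0, -0.036, 0.018, 0, 0, 0, 1]
    - [0, -0.042, 0.02, 0, 0, 0, 1]
    - [0, -0.048, 0.022, 0, 0, 0, 1]
    - [0, -0.054, 0.024, 0, 0, 0, 1]

```text
t: 25.72
tcp_pos: [0.4876, 0.1071, 0.3969]
tcp_rot: [1.856, 1.875, 0.602]
ft_force: [-10.4, -3.4, 24.4]
finger_gap: 0.0001
```

```bash
python3 - <<'E'
import cv2
a=cv2.imread("pics/w13.png")
cv2.imwrite("pics/w13z.png",cv2.resize(a[110:250,130:420],None,fx=2.75,fy=4,interpolation=cv2.INTER_CUBIC))
E
```

```text
(no output)
```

View pics/w13z.png

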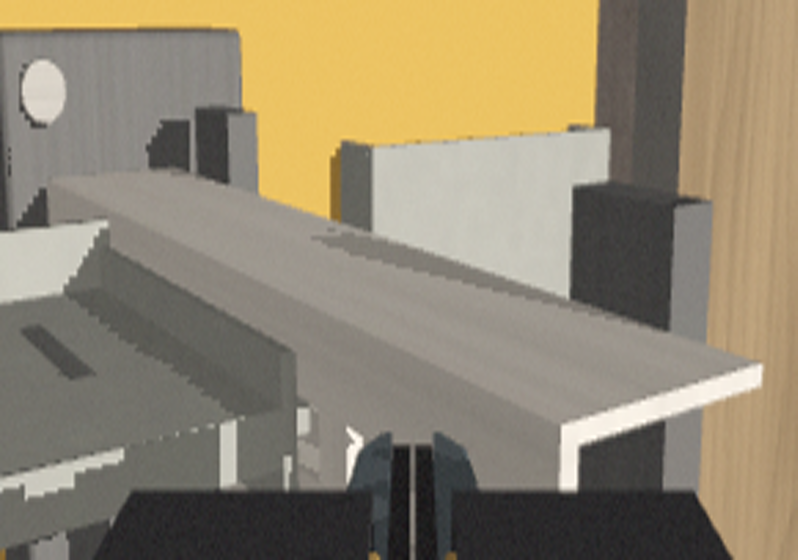

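```bash
python3 - <<'E'
from h import *
import pickle
C,s=pickle.load(open('w12.pkl','rb'))
R=Rn.from_rotvec(s['tcp_rot']).as_matrix()
Rct=np.array(C['R'])@R; tct=np.array(C['R'])@s['tcp_pos']+np.array(C['t'])
R2=np.array([[-0.009,.8189,.5739],[1.,.0083,.0038],[-.0017,.5739,-.8189]]);p2=np.array([.4896,.1073,.4637])
D=dict(C);D['R']=Rct@R2.T;D['t']=tct-D['R']@p2
q=lambda x,y:(D,130+x/2.75-.4,110+y/4-.4)
n=np.array([np.cos(np.radians(.4)),np.sin(np.radians(.4)),0])
for xf in(.6135,.615):
  m=np.array([xf,.1078,0])
  for nm,pt,dx in(('uptop',(562,427),0),('heel flush',(295,350),0),('heel 1.5 out',(295,350),-.0015),('bottom edge far',(108,222),0)):
    o,d=ray(*q(*pt));X=o+d*(((m+n*dx-o)@n)/(d@n));print(nm,X)
E
```

```text
uptop [0.6133 0.1294 0.3293]
heel flush [0.6134 0.121  0.2388]
heel 1.5 out [0.6119 0.1217 0.2416]
bottom edge far [0.6134 0.1265 0.1101]
uptop [0.6149 0.1288 0.3277]
heel flush [0.6149 0.1203 0.2361]
heel 1.5 out [0.6134 0.121  0.2388]
bottom edge far [0.6149 0.1259 0.1056]
```

Call:
send_rows:
  motion:
    - [0, 0.1, -0.15, 0, 0, 0, 1]
    - [0, 0.3, -0.4, 0, 0, 0, 1]
    - [0, 0.5, -0.7, 0, 0, 0, 1]
    - [0, 0.75, -1.06, 0, 0, 0, 1]
    - [0, 0.75, -1.06, 0, 0, 0, 1]

```text
t: 26.35
tcp_pos: [0.4874, 0.1072, 0.4632]
tcp_rot: [1.855, 1.874, 0.605]
ft_force: [-0.1, -0.2, -0.0]
finger_gap: 0.0004
```

```bash
python3 - <<'E'
from h import *
import pickle
s=observe();print(s['t'],s['tcp_pos'],s['ft_force'],s['dq'])
tp,TR=press(.2995,extra=-90);rows(tp,TR)
C=calibration('wrist');I=get_image("wrist")[:,:,::-1];cv2.imwrite("pics/w17.png",I)
pickle.dump((C,s),open('w17.pkl','wb'))
cv2.imwrite("pics/w17z.png",cv2.resize(I[110:250,130:420],None,fx=2.75,fy=4,interpolation=cv2.INTER_CUBIC))
E
```

```text
26.35 [0.4874 0.1072 0.4632] [-0.1259 -0.1639 -0.0338] [-0.0001  0.027   0.0443 -0.0077 -0.0314  0.0112]
row [-0.006  0.024  0.005] [ 0.135 -0.011  0.025] dist mm 1.244267394471942 deg 0.8274535790756485
```

View pics/w17z.png

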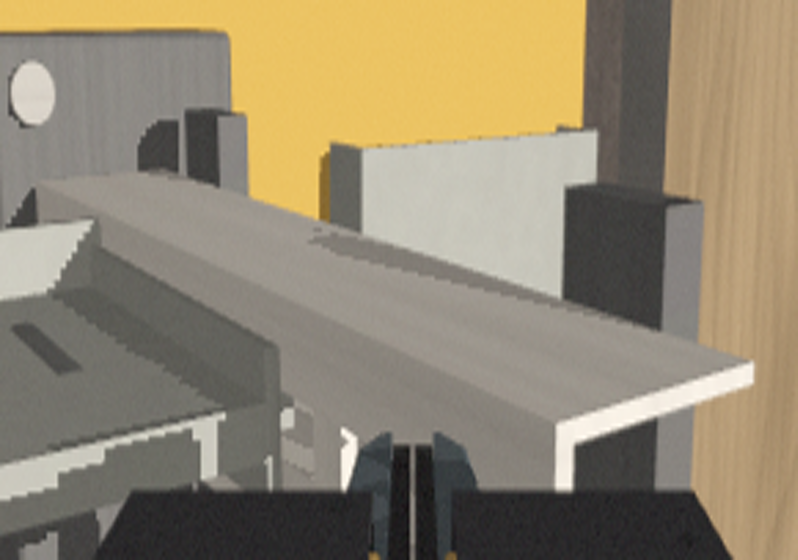

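```bash
python3 - <<'E'
from h import *
import pickle
D,s=pickle.load(open('w17.pkl','rb'))
q=lambda x,y:(D,130+x/2.75-.4,110+y/4-.4)
n=np.array([np.cos(np.radians(.4)),np.sin(np.radians(.4)),0])
for xf in(.6135,.615):
  m=np.array([xf,.1078,0])
  for nm,pt,dx in(('uptop',(556,424),0),('heel flush',(278,345),0),('bottom edge far',(95,218),0)):
    o,d=ray(*q(*pt));X=o+d*(((m+n*dx-o)@n)/(d@n));print(nm,X)
E
```

```text
uptop [0.6133 0.1294 0.3287]
heel flush [0.6134 0.121  0.2336]
bottom edge far [0.6134 0.1276 0.1074]
uptop [0.6149 0.1288 0.3271]
heel flush [0.6149 0.1203 0.2308]
bottom edge far [0.6149 0.127  0.103 ]
```

The heel dropped about 4.6 mm under the press. I'll check it against the neighbour in the frontal view.

```bash
python3 - <<'E'
from h import *
tp,TR=target([.34,.0,.56],0,38,tip=0);rows(tp,TR)
E
```

```text
row [-2.116 -1.264 -3.318] [-0.34   0.261 15.078] dist mm 206.68238695159485 deg 90.50295821364057
```

Call:
send_rows:
  motion:
    - [0, 0, -0.7, 0, 0, 1.2, 1]
    - [-0.3, -0.2, -1.6, 0, 0, 2.9, 1]
    - [-0.8, -0.5, -2.4, -0.1, 0.1, 4.6, 1]
    - [-1.4, -0.9, -3, -0.15, 0.1, 6.3, 1]
    - [-2.1, -1.26, -3.3, -0.17, 0.13, 8, 1]

```text
t: 27.02
tcp_pos: [0.3393, 0.0007, 0.5593]
tcp_rot: [2.599, 1.009, 0.875]
ft_force: [0.4, -1.1, -0.4]
finger_gap: 0.0004
```

```bash
python3 - <<'E'
from h import *
tp,TR=target([.34,.0,.56],0,38,tip=0);rows(tp,TR)
E
```

```text
row [ 0.006  0.023 -0.004] [-0.164  0.127  7.036] dist mm 1.1932696273876844 deg 42.23390618762515
```

Call:
send_rows:
  motion:
    - [0, 0, 0, 0, 0, 1.6, 1]
    - [0, 0, 0, -0.1, 0, 3.3, 1]
    - [0, 0, 0, -0.1, 0.1, 5, 1]
    - [0, 0, 0, -0.16, 0.13, 6.6, 1]
    - [0, 0, 0, -0.16, 0.13, 7.04, 1]

```text
t: 27.65
tcp_pos: [0.3392, 0.0006, 0.5581]
tcp_rot: [-2.97, 0.007, -1.02]
ft_force: [0.1, -0.4, -0.2]
finger_gap: 0.0007
```

Call:
send_rows:
  motion:
    - [0, 0, 0, 0, 0, 0, 1]
    - [0, 0, 0, 0, 0, 0, 1]
    - [0, 0, 0, 0, 0, 0, 1]
    - [0, 0, 0, 0, 0, 0, 1]
    - [0, 0, 0, 0, 0, 0, 1]

```text
t: 28.28
tcp_pos: [0.3392, 0.0006, 0.5582]
tcp_rot: [-2.97, 0.006, -1.02]
ft_force: [-0.2, 0.9, -0.2]
finger_gap: 0.0003
```

```bash
python3 - <<'E'
from h import *
import pickle
s=observe();print(s['t'],s['tcp_pos'])
C=calibration('wrist');a=get_image("wrist")[:,:,::-1];cv2.imwrite("pics/w18.png",a)
pickle.dump((C,s),open('w18.pkl','wb'))
x=cv2.resize(a[80:230,130:230],None,fx=4,fy=4,interpolation=cv2.INTER_CUBIC)
y=cv2.resize(a[80:230,340:440],None,fx=4,fy=4,interpolation=cv2.INTER_CUBIC)
cv2.imwrite("pics/w18z.png",cv2.hconcat([x,y]))
E
```

```text
28.275 [0.3392 0.0006 0.5582]
```

View pics/w18z.png

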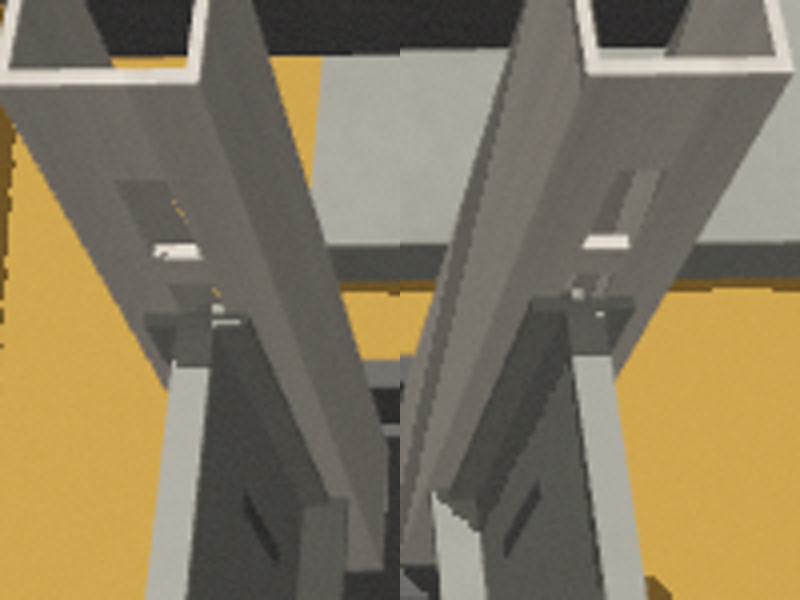

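```bash
python3 - <<'E'
from h import *
import pickle
C,s=pickle.load(open('w18.pkl','rb'))
a=lambda x,y:(C,130+x/4-.4,80+y/4-.4)
b=lambda x,y:(C,340+(x-400)/4-.4,80+y/4-.4)
H=.328
P=[onz(*q,H) for q in (a(0,86),a(198,84),b(590,76),b(792,72))]
m1=(P[0]+P[1])/2;m2=(P[2]+P[3])/2
print(P,np.linalg.norm(m1-m2))
n=np.array([np.cos(np.radians(.4)),np.sin(np.radians(.4)),0])
for nm,q,m in(('bare slot67',a(175,259),P[1]),('bare heel L',a(147,314),P[1]),('bare heel R',a(246,318),P[1]),('nb slot67',b(607,249),m2),('nb heelL',b(535,298),m2),('nb heelR',b(634,297),m2)):
  for dx in(0,-.0016):
    o,d=ray(*q);X=o+d*(((m+n*dx-o)@n)/(d@n));print('  ',nm,dx,X,(X[2]-H)*1000)
E
```

```text
[array([0.6143, 0.1285, 0.328 ]), array([0.6145, 0.0862, 0.328 ]), array([ 0.6155, -0.0913,  0.328 ]), array([ 0.6163, -0.1344,  0.328 ])] 0.2202001050203476
   bare slot67 0 [0.6144 0.1089 0.2606] -67.42926026838991
   bare slot67 -0.0016 [0.6128 0.1081 0.263 ] -64.9739416161988
   bare heel L 0 [0.6143 0.1235 0.2338] -94.23176978663072
   bare heel L -0.0016 [0.6127 0.1226 0.2364] -91.57250298455865
   bare heel R 0 [0.6144 0.0973 0.2311] -96.88820522840352
   bare heel R -0.0016 [0.6129 0.0966 0.2338] -94.20872483053894
   nb slot67 0 [ 0.6159 -0.113   0.2608] -67.15140947159509
   nb slot67 -0.0016 [ 0.6143 -0.1121  0.2633] -64.69837488917935
   nb heelL 0 [ 0.6158 -0.1     0.2374] -90.57822509372527
   nb heelL -0.0016 [ 0.6142 -0.0992  0.2401] -87.94694134563974
   nb heelR 0 [ 0.616  -0.1266  0.2374] -90.61049239531054
   nb heelR -0.0016 [ 0.6144 -0.1256  0.24  ] -87.97896313286752
```

```bash
python3 - <<'E'
from h import *
for p,r in(([.4886,.1069,.3993],[1.864,1.882,.591]),([.4887,.107,.3982],[1.863,1.881,.593]),([.4887,.107,.3981],[1.862,1.88,.595]),([.4885,.1071,.3976],[1.86,1.878,.597]),([.4876,.1071,.3969],[1.856,1.875,.602])):
    R=Rn.from_rotvec(r).as_matrix();print(np.array(p)+.191*R[:,2],np.degrees(np.arcsin(R[0,2])),(np.array(p)+R@[0,-.0046,.191]))
E
```

```text
[0.5981 0.1076 0.2428] 34.975507386106074 [0.5943 0.1075 0.2402]
[0.5985 0.1078 0.2419] 35.08017753595201 [0.5947 0.1077 0.2393]
[0.5988 0.1079 0.242 ] 35.18481268369938 [0.595  0.1078 0.2393]
[0.599  0.1079 0.2418] 35.35354265503832 [0.5953 0.1078 0.2392]
[0.599  0.108  0.2418] 35.67889360249206 [0.5953 0.1079 0.2391]
```

```bash
python3 - <<'E'
from h import *
import pickle
C,s=pickle.load(open('w12.pkl','rb'))
R=Rn.from_rotvec(s['tcp_rot']).as_matrix()
Rct=np.array(C['R'])@R; tct=np.array(C['R'])@s['tcp_pos']+np.array(C['t'])
n=np.array([np.cos(np.radians(.4)),np.sin(np.radians(.4)),0]);m=np.array([.6142,.1078,0])
for nm,p,r,pts in(('w14',[.4885,.107,.418],[1.864,1.883,.590],[(131,245),(415,358),(129,228)]),('w15',[.4886,.1069,.3993],[1.864,1.882,.591],[(158,258),(158,235)]),('w16',[.4885,.1071,.3976],[1.86,1.878,.597],[(152,262),(152,237)])):
    R2=Rn.from_rotvec(r).as_matrix();D=dict(C);D['R']=Rct@R2.T;D['t']=tct-D['R']@np.array(p)
    for pt in pts:
        o,d=ray(D,150+pt[0]/3.2-.4,100+pt[1]/3.2-.4);print(nm,pt,o+d*(((m-o)@n)/(d@n)))
a=[cv2.imread(f"pics/w{k}.png")[150:240,140:330] for k in(14,15,16)]
cv2.imwrite("pics/cmp.png",cv2.resize(cv2.vconcat(a),None,fx=2.2*2/2,fy=2.2,interpolation=cv2.INTER_CUBIC))
cv2.imwrite("pics/w17b.png",cv2.resize(cv2.imread("pics/w17.png")[150:240,100:330],None,fx=3.4,fy=3.4,interpolation=cv2.INTER_CUBIC))
E
```

```text
w14 (131, 245) [0.6141 0.1221 0.1094]
w14 (415, 358) [0.6141 0.1208 0.2376]
w14 (129, 228) [0.6141 0.1264 0.1087]
w15 (158, 258) [0.6141 0.1215 0.109 ]
w15 (158, 235) [0.6141 0.1273 0.1097]
w16 (152, 262) [0.6141 0.1211 0.1086]
w16 (152, 237) [0.6141 0.1274 0.1094]
```

View pics/cmp.png

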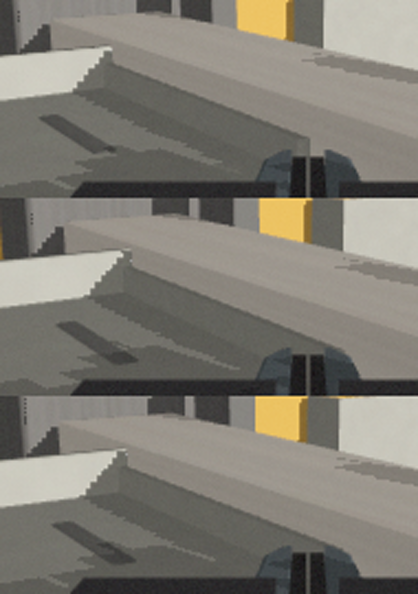

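The images are ambiguous between a drop and a lean, so I'll probe and press again. If it is home, contact should come several mm lower than before.

```bash
python3 - <<'E'
from h import *
tp,TR=press(.2995,extra=-90,pitch=35);rows(tp,TR)
E
```

```text
row [ 1.185 -2.13   3.326] [  0.408  -0.354 -15.092] dist mm 206.1801365626349 deg 90.61088184811068
```

Call:
send_rows:
  motion:
    - [0, -0.3, 0.2, 0, 0, -1.5, 1]
    - [0, -0.7, 0.6, 0, 0, -3.2, 1]
    - [0.2, -1.1, 1, 0.1, -0.1, -4.9, 1]
    - [0.5, -1.5, 1.4, 0.2, -0.2, -6.6, 1]
    - [0.8, -1.8, 1.8, 0.2, -0.2, -8.3, 1]

```text
t: 28.95
tcp_pos: [0.4272, 0.0914, 0.5118]
tcp_rot: [2.505, 1.172, 0.83]
ft_force: [0.6, 0.1, 0.0]
finger_gap: 0.0003
```

```bash
python3 - <<'E'
from h import *
tp,TR=press(.2995,extra=-90,pitch=35);rows(tp,TR)
E
```

```text
row [0.494 0.131 1.505] [ 0.195 -0.142 -6.731] dist mm 79.4739865576774 deg 40.41112215980154
```

Call:
send_rows:
  motion:
    - [0.1, 0, 0.1, 0, 0, -1.6, 1]
    - [0.2, 0.05, 0.5, 0.1, -0.05, -3.3, 1]
    - [0.35, 0.1, 1, 0.15, -0.1, -5, 1]
    - [0.49, 0.13, 1.4, 0.19, -0.14, -6.5, 1]
    - [0.49, 0.13, 1.5, 0.19, -0.14, -6.73, 1]

```text
t: 29.58
tcp_pos: [0.4888, 0.107, 0.463]
tcp_rot: [1.866, 1.881, 0.592]
ft_force: [-1.3, 0.2, -0.6]
finger_gap: 0.0005
```

```bash
python3 - <<'E'
from h import *
import pickle
s=observe();print(s['t'],s['tcp_pos'],s['dq'])
tp,TR=press(.24,extra=-90);rows(tp,TR)
C=calibration('wrist');I=get_image("wrist")[:,:,::-1];cv2.imwrite("pics/w19.png",I);pickle.dump((C,s),open('w19.pkl','wb'))
cv2.imwrite("pics/w19z.png",cv2.resize(I[110:250,130:420],None,fx=2.75,fy=4,interpolation=cv2.INTER_CUBIC))
E
```

```text
29.575 [0.4888 0.107  0.463 ] [-0.0099  0.0428  0.0195 -0.0043 -0.0709 -0.1137]
row [-0.    -0.679  0.96 ] [-0.006 -0.     0.006] dist mm 58.78773410720791 deg 0.05410570020993294
```

View pics/w19z.png

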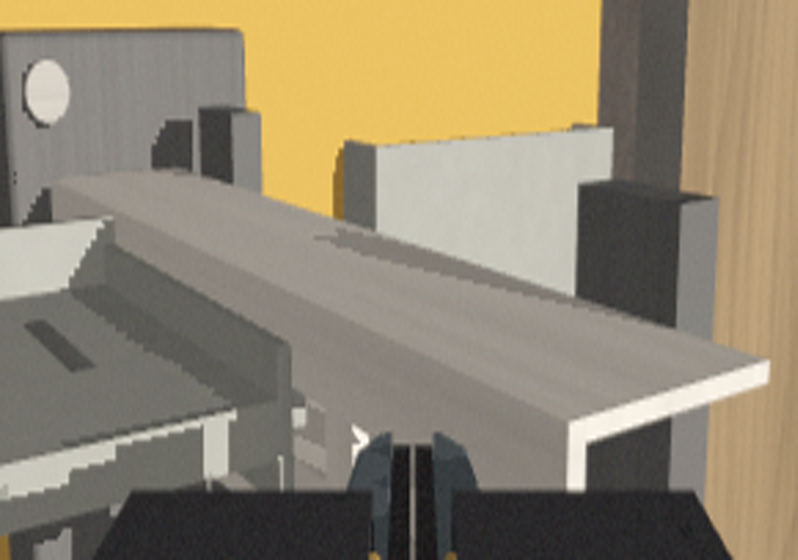

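```bash
python3 - <<'E'
import cv2
a=cv2.imread("pics/w13.png");b=cv2.imread("pics/w19.png")
r=[]
for im in(a,b):
    p=cv2.resize(im[150:180,140:190],None,fx=8,fy=8,interpolation=cv2.INTER_CUBIC)
    q=cv2.resize(im[180:210,205:255],None,fx=8,fy=8,interpolation=cv2.INTER_CUBIC)
    r.append(cv2.hconcat([p,q]))
cv2.imwrite("pics/cmp2.png",cv2.vconcat(r))
E
```

```text
(no output)
```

View pics/cmp2.png

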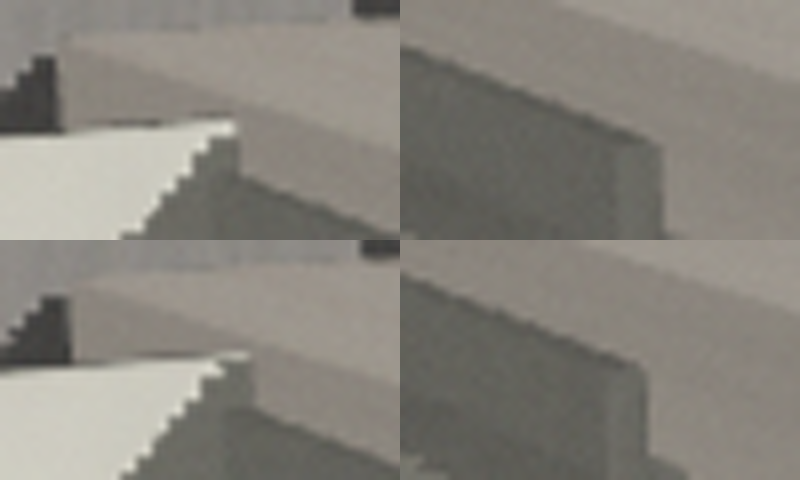

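```bash
python3 - <<'E'
from h import *
import pickle
C,s=pickle.load(open('w12.pkl','rb'))
R=Rn.from_rotvec(s['tcp_rot']).as_matrix()
Rct=np.array(C['R'])@R; tct=np.array(C['R'])@s['tcp_pos']+np.array(C['t'])
R2=np.array([[-0.009,.8189,.5739],[1.,.0083,.0038],[-.0017,.5739,-.8189]]);p2=np.array([.4896,.1073,.4637])
D=dict(C);D['R']=Rct@R2.T;D['t']=tct-D['R']@p2
E,_=pickle.load(open('w19.pkl','rb'))
def ony(c,u,v,y):
    o,d=ray(c,u,v);return o+d*(y-o[1])/d[1]
yc=.1078
for nm,c,h,f,u in(('w13',D,(205+262/8-.4,180+145/8-.4),(140+237/8-.4,150+122/8-.4),(130+562/2.75-.4,110+427/4-.4)),
              ('w19',E,(205+243/8-.4,180+125/8-.4),(140+250/8-.4,150+114/8-.4),(130+568/2.75-.4,110+424/4-.4))):
    U=ony(c,*u,yc+.022);Hh=ony(c,*h,yc+.014);F=ony(c,*f,yc+.020)
    print(nm,'up',U,'heel',Hh,'foot',F,'heel-up',(Hh-U)*1000,'foot-up',(F-U)*1000)
    m=np.array([.6135,yc,0]);n=np.array([1,.007,0])
    for q in(u,h,f):
        o,d=ray(c,*q);print('   onface',o+d*(((m-o)@n)/(d@n)))
E
```

```text
w13 up [0.6124 0.1298 0.3303] heel [0.6111 0.1218 0.2437] foot [0.6112 0.1278 0.1177] heel-up [ -1.2406  -8.     -86.5951] foot-up [  -1.2      -2.     -212.5833]
   onface [0.6133 0.1294 0.3293]
   onface [0.6134 0.1207 0.2395]
   onface [0.6134 0.1269 0.1111]
w19 up [0.6121 0.1298 0.3301] heel [0.6118 0.1218 0.2367] foot [0.6135 0.1278 0.1122] heel-up [ -0.262   -8.     -93.3793] foot-up [   1.3671   -2.     -217.9378]
   onface [0.6133 0.1293 0.3288]
   onface [0.6134 0.1211 0.2338]
   onface [0.6134 0.1278 0.1125]
```

Intersecting rays with the known flange y gives a real drop of 5–7 mm, now with the back flush. I'll confirm by touch: contact should come well below the earlier TCP z of 0.399.

Call:
send_rows:
  motion:
    - [0, -0.15, 0.2, 0, 0, 0, 1]
    - [0, -0.35, 0.5, 0, 0, 0, 1]
    - [0, -0.55, 0.8, 0, 0, 0, 1]
    - [0, -0.7, 1.0, 0, 0, 0, 1]
    - [0, -0.72, 1.03, 0, 0, 0, 1]

```text
t: 30.25
tcp_pos: [0.4881, 0.1068, 0.3995]
tcp_rot: [1.869, 1.88, 0.591]
ft_force: [-0.0, 0.3, 0.2]
finger_gap: 0.0005
```

Call:
send_rows:
  motion:
    - [0, -0.01, 0.014, 0, 0, 0, 1]
    - [0, -0.023, 0.033, 0, 0, 0, 1]
    - [0, -0.03, 0.041, 0, 0, 0, 1]
    - [0, -0.03, 0.041, 0, 0, 0, 1]
    - [0, -0.03, 0.041, 0, 0, 0, 1]

```text
t: 30.88
tcp_pos: [0.4883, 0.1068, 0.3983]
tcp_rot: [1.868, 1.878, 0.594]
ft_force: [-7.8, -0.6, 14.5]
finger_gap: 0.0004
```

```bash
python3 - <<'E'
import cv2
r=[]
for k,x,y in((14,172,150),(15,178,152),(16,178,152)):
    im=cv2.imread(f"pics/w{k}.png")
    r.append(cv2.resize(im[y:y+30,x:x+60],None,fx=6,fy=6,interpolation=cv2.INTER_CUBIC))
cv2.imwrite("pics/cmp3.png",cv2.vconcat(r))
from h import *
s=observe();print(s['torque'],s['ft_force'],s['tcp_pos'])
I=get_image("wrist")[:,:,::-1];cv2.imwrite("pics/w20.png",I)
import pickle;pickle.dump((calibration('wrist'),s),open('w20.pkl','wb'))
E
```

```text
[-0.1367  0.1316 -0.0873] [-7.8332 -0.5972 14.4886] [0.4883 0.1068 0.3983]
```

View pics/cmp3.png

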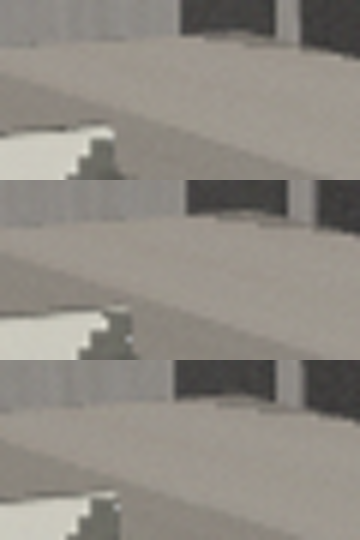

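View pics/w20.png

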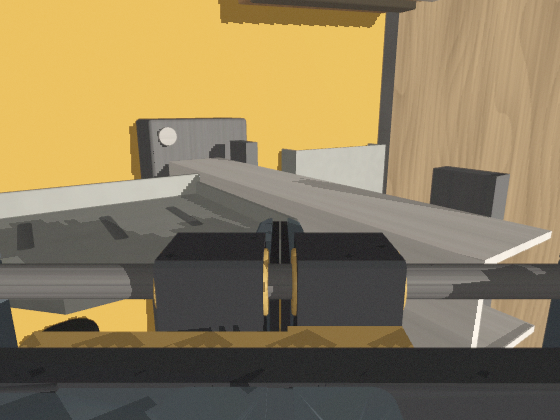

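```bash
python3 - <<'E'
from h import *
import pickle
C,s=pickle.load(open('w12.pkl','rb'))
R=Rn.from_rotvec(s['tcp_rot']).as_matrix()
Rct=np.array(C['R'])@R; tct=np.array(C['R'])@s['tcp_pos']+np.array(C['t'])
def cam(p,r):
    R2=Rn.from_rotvec(r).as_matrix();D=dict(C);D['R']=Rct@R2.T;D['t']=tct-D['R']@np.array(p);return D
def ony(c,u,v,y):
    o,d=ray(c,u,v);return o+d*(y-o[1])/d[1]
y=.1278
for nm,p,r,u,v in(('w14',[.4885,.107,.418],[1.864,1.883,.590],172+113/6-.4,150+132/6-.4),('w15',[.4886,.1069,.3993],[1.864,1.882,.591],178+132/6-.4,152+128/6-.4),('w16',[.4885,.1071,.3976],[1.86,1.878,.597],178+120/6-.4,152+133/6-.4)):
    c=cam(p,r);print(nm,ony(c,u,v,y), np.round(proj(c,[.6135,.1298,.1]),1))
I=cv2.imread("pics/w20.png");cv2.imwrite("pics/w20z.png",cv2.resize(I[155:245,150:300],None,fx=5,fy=5,interpolation=cv2.INTER_CUBIC))
E
```

```text
w14 [0.6097 0.1278 0.121 ] [185.1 165.6]
w15 [0.6134 0.1278 0.1126] [193.3 168.3]
w16 [0.6131 0.1278 0.1126] [191.5 169.1]
```

View pics/w20z.png

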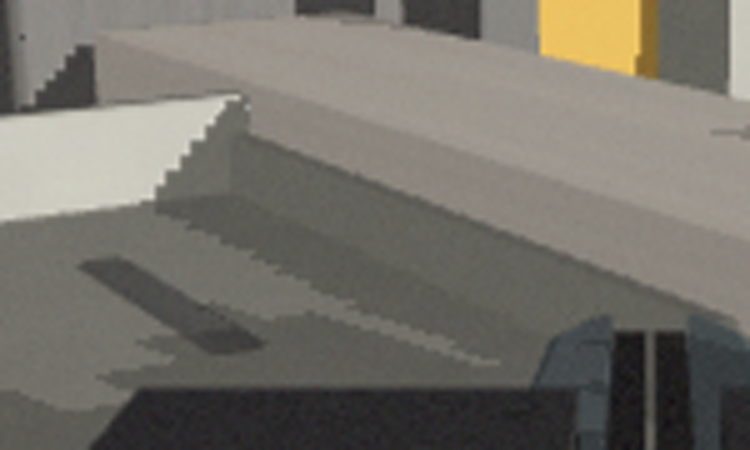

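This settles it. By the flange-y method the foot corner was at z≈0.121 before the press (w14), and at 0.1126 after the first contact, through both 19–24 N presses, and now. It dropped 6–8 mm early in the first press and is now rigid at home. I'll retreat.

Call:
send_rows:
  motion:
    - [0, 0.1, -0.15, 0, 0, 0, 1]
    - [0, 0.3, -0.5, 0, 0, 0, 1]
    - [0, 0.5, -1.1, 0, 0, 0, 1]
    - [0, 0.6, -1.9, 0, 0, 0, 1]
    - [0, 0.6, -2.5, 0, 0, 0, 1]

```text
t: 31.55
tcp_pos: [0.4403, 0.1064, 0.5201]
tcp_rot: [1.867, 1.876, 0.597]
ft_force: [-0.1, -0.8, -0.6]
finger_gap: 0.0006
```

Call:
send_rows:
  motion:
    - [0, 0, -0.2, 0, 0, 0, 1]
    - [0, 0, -0.4, 0, 0, 0, 1]
    - [0, 0, -0.4, 0, 0, 0, 1]
    - [0, 0, -0.4, 0, 0, 0, 1]
    - [0, 0, -0.4, 0, 0, 0, 1]

```text
t: 32.17
tcp_pos: [0.4291, 0.1063, 0.5358]
tcp_rot: [1.867, 1.877, 0.595]
ft_force: [0.0, 0.8, -0.1]
finger_gap: 0.0009
```

```bash
python3 - <<'E'
from h import *
s=observe();print(s['t'],s['tcp_pos'],s['ft_force'],s['dq'])
t=get_image("top")[:,:,::-1]
cv2.imwrite("pics/t21.png",t)
t=get_image("scene")[:,:,::-1];cv2.imwrite("pics/s21.png",cv2.resize(t[150:310,200:360],None,fx=3.7,fy=3.7,interpolation=cv2.INTER_CUBIC))
E
```

```text
32.175 [0.4291 0.1063 0.5358] [ 0.0051  0.8215 -0.093 ] [-0.0001 -0.0027 -0.0031 -0.0017  0.0017  0.0003]
```

View pics/t21.png

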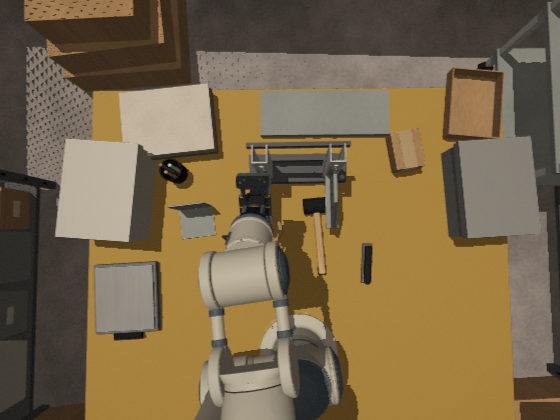

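View pics/s21.png

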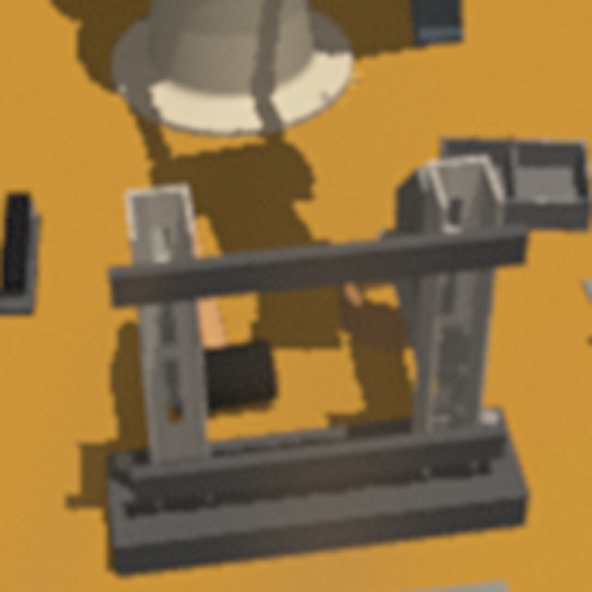

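The arm is clear at t≈32 s. The mallet (320,235), stapler (367,263), bookend (197,220) and carton (407,150) are where they were at the start. I'm handing it in.

```bash
python3 -c "
from station import *
print(job_done())"
```

```text
the job is handed in; nothing more can be done
None
```

I hooked the loose bracket into the bare upright at the neighbour's height, let it go on the catch, and pressed it down near the heel with closed fingers. I judge that it is home, but I had no direct reading of the catch.

**Supporting checks:**
- **Drop under the press:** side views show the bracket going down about 5–8 mm at the start of the first press.
- **Firm stop:** after that it took 17–24 N without moving. A second press at 14.5 N met it at the same height, within about 1 mm.
- **Clear at hand-in:** the robot was touching nothing at about 32 s. In the last pictures the mallet, stapler, bookend, carton and frame were where they started; the arm hid the tape roll and part of the clip tray in the top view.

**Checks that disagreed or fell short:**
- **Heel height:** in the frontal view the heel reads 3–6 mm below the neighbour's, and about 3 mm low in the side view. It cannot hang lower than home, so I put this down to the bracket leaning out 1–2 mm in its claw play and to camera error.
- **Part-way height:** before the press, a frontal reading that took the back as flush put it only 2 mm above the neighbour. The later side-view method gave 5–8 mm, closer to the stated 6–10 mm.
- **Snap not seen:** forces are only reported at the end of each move, so I did not see the peak when the catch snapped.

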